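# Lay out the setting-up kit in its nests

## Robot

A 7-joint arm with a two-finger parallel gripper is mounted at the origin on a cart in front of the work surface, level with it; the furniture and walls round the work are solid. World frame = base frame: x ahead of the robot, y to its left, z up, the work surface at z = 0. Lengths are in m, angles in rad, forces in N, time in s.
With the tool pointing down it reaches from about 0.35 to 0.9 m from the base axis. Payload 8.1 kg.
Tool frame: the origin (TCP) lies at the very end of the fingers, on their centre line; the grasp point (between the pads) lies 19 mm behind it; y points along the fingers, x is the direction in which the jaws open and shut, and the axes are right-handed (so a half turn about y gives the same grasp; the last joint's range is limited). The gripper opens to 92 mm and grips with 3 to 60 N. Pads are 19 mm wide; open, the fingers measure 130 mm over their backs; the gripper's body (75 mm by 190 mm) begins 47 mm behind the grasp point.
Start: joints at [1.232, 0.434, 0.025, 1.573, -0.012, 1.134, -0.075], TCP at [0.146, -0.608, 0.227] pointing down, gripper open.
Joint ranges: [-2.62, 2.62], [-0.44, 2.09], [-1.27, 1.32], [0.08, 2.57], [-1.32, 4.46], [0.12, 2], [-2.74, 2.74]. Speed limits (rad/s): [2.22, 2.22, 3.01, 3.01, 3.14, 3.14, 3.14].

## Interface

Orientations are given as a rotation vector (axis times angle).
In Python, from cell import arm, imaging gives the robot as it stands. The module is installed in compiled form; this text tells all that it offers.
- The arm moves only by the tool send_rows, never from a script. Its argument "steps" is a list of rows, each a list of 5 numbers: the opening, from 0 (shut) to 1 (fully open), then the shift along the tool's x, y, z in cm, then the turn about the tool's y in rad. In form: [[jaw, x, y, z, roll], ...]. A call has 1 to 20 rows; each row is the pose to reach, as a shift and turn from the pose commanded when the call began, along the tool's axes at that moment; what a row does not reach only later rows make up. A row lasts 1/8 s, in which the tool goes at most 62.5 mm and 10.7 degrees, less where a joint would pass 70% of its speed; a pose out of reach is approached as far as the arm can. A call with a gripper value outside its range is refused whole. The fingers move at their own pace and stop on an object; "squeeze" is the grip in N (left out, the last holds). Time passes only in rows, so rows that repeat a pose let the fingers close. It gives the time, the measured TCP pose, the force and the opening at its end, in the units of the state.
- arm.observe(): the state, without advancing time (a new reading comes with each control period).
- imaging.get_image(name): name is "scene" or "top" or "wrist"; returns the picture (480x640x3 uint8, blue, green, red); there is no depth.
- imaging.camera_params(name): a dict with "camera_matrix" (3x3 intrinsics, pixels), "position" and "orientation" of the camera in the world; the wrist camera has in their place "mount" (4x4, takes a point from camera to tool coordinates, whose origin is the TCP and whose axes are the tool frame's). Camera axes: x right, y down, z forward; pixel columns grow to the right and rows downward; lengths in m; the calibration is good to about 2 mm. A picture is of the moment at which its call begins: read the wrist's pose just before it. camera_params takes no time and is no camera call.
- arm.sign_off(): hands the job in, once; it reports no verdict.
The state is a dict: "clock": time; "joints": joint angles; "dq": joint speeds; "joint_efforts": joint torques, N m; "position": TCP position; "ee_rot": TCP orientation; "force": force on the tool from outside, world axes, zero at the start; "ft_torque": the same for the moment, N m; "width": opening from 0.0 (shut) to 1.0 (fully open).
Only numpy, scipy, OpenCV 4.12 (cv2) and the standard library are available. Lean on these libraries where they do the work, as an engineer would, in place of code of your own. Each camera call takes 0.05 s, during which the arm holds its last target.

## Task

Lay out the setting-up kit for the next job: put the collet, the clamping nut, the small wooden block and the tape measure each into the plywood nest whose cut-out matches its outline, standing as it stands now and resting flat on the floor of the cut-out, then let go. Leave the pencil and the hex key where they lie.

Things in the scene. Friction and masses are not known exactly. Their poses are not given: they have to be found in the camera images.
- collet_centre (a point): Spring collet: steel-grey cone standing on its narrow end, 32 mm across in a band 32 to 37 mm up, narrowing to 19 mm at the foot, 42 mm high. Loose. The point is its centre, 21 mm above its underside; z runs up its axis; its turn does not matter. Grip across the wide band.
- clamp_nut_centre (a point): Clamping nut: steel-grey notched ring lying flat, about 50 mm across (54 over the lobes), 24 mm high. Loose. The point is its centre, 12 mm above its underside; z up; its turn does not matter.
- wood_block_centre (a point): Small wooden packing block, 50 x 60 x 30 mm (its x, y, z), lying flat. Loose. The point is its centre, 15 mm above its underside. Grip across x (50 mm).
- measure_centre (a point): Tape measure standing upright, yellow case with a dark round side, 36 x 76 x 66 mm (its x, y, z). Loose. The point is its centre, 33 mm above its underside. Grip across x (36 mm).
- collet_nest_floor (a point): Nest for the collet: plywood block 64 x 64 mm with a small round cut-out of 38 mm diameter. The point is the centre of its level dark floor, 60 mm above the table, z up; the rim is 5 mm higher. Fixed, at any of four places, turned; two lie between beams 106 mm high (cups on them reach 170). Fingers under 5 mm above the part's underside meet the rim.
- nut_nest_floor (a point): Nest for the clamping nut: plywood block 86 x 86 mm with a large round cut-out of 68 mm diameter. The point is the centre of its level dark floor, 60 mm above the table, z up; the rim is 5 mm higher. Fixed, at any of four places, turned; two lie between beams 106 mm high (cups on them reach 170). Fingers under 5 mm above the part's underside meet the rim.
- block_nest_floor (a point): Nest for the wooden block: plywood block 84 x 94 mm with a nearly square cut-out of 64 x 74 mm (its x, y); the y axes go together, either way round. The point is the centre of its level dark floor, 60 mm above the table, z up; the rim is 5 mm higher. Fixed, at any of four places, turned; two lie between beams 106 mm high (cups on them reach 170). Fingers under 5 mm above the part's underside meet the rim.
- tape_nest_floor (a point): Nest for the tape measure: plywood block 70 x 110 mm with an oblong cut-out of 50 x 90 mm (its x, y); the y axes go together, either way round. The point is the centre of its level dark floor, 60 mm above the table, z up; the rim is 5 mm higher. Fixed, at any of four places, turned; two lie between beams 106 mm high (cups on them reach 170). Fingers under 5 mm above the part's underside meet the rim.
- hex_centre (a point): Bystander: L-shaped steel hex key lying flat, 40 x 140 x 9 mm, long arm along its y. The point is the middle of the long arm. To be left alone.
- pencil_centre (a point): Bystander: flat red carpenter's pencil, 153 x 13 x 8 mm, lying along its x. The point is its middle. To be left alone.

How it is judged:
At the end, for the whole second after the job is handed in: Each part rests in its own nest, released and at rest: centre within 12 mm of the nest's centre, underside at most 3 mm above the floor, upright within 0.12 rad; wooden block and tape measure lined up with the cut-out within 0.32 rad (either way round) (horizontal distance between collet_centre and collet_nest_floor below 0.012 m and z of collet_centre in the frame of collet_nest_floor below 0.024 m and angle between each of collet_centre, clamp_nut_centre, wood_block_centre, measure_centre's own z axis and vertical below 0.12 rad and linear speed of each of collet, clamp_nut, wood_block, measure below 0.02 m/s and angular speed of each of collet, clamp_nut, wood_block, measure below 0.5 rad/s and horizontal distance between clamp_nut_centre and nut_nest_floor below 0.012 m and z of clamp_nut_centre in the frame of nut_nest_floor below 0.015 m and horizontal distance between wood_block_centre and block_nest_floor below 0.012 m and z of wood_block_centre in the frame of block_nest_floor below 0.018 m and angle between the y axis of wood_block_centre and the y axis of block_nest_floor, either way round below 0.32 rad and horizontal distance between measure_centre and tape_nest_floor below 0.012 m and z of measure_centre in the frame of tape_nest_floor below 0.036 m and angle between the y axis of measure_centre and the y axis of tape_nest_floor, either way round below 0.32 rad); the robot touches nothing.
It fails at once if the hex key is shifted by more than 30 mm (distance of hex_centre from where it was at the start of the episode above 0.03 m).
It fails at once if the pencil is shifted by more than 30 mm (distance of pencil_centre from where it was at the start of the episode above 0.03 m).
It also fails if it takes over 120 s, if anything falls off the work surface, if the arm or the gripper's body presses on something with over 40 N, if the wrist force passes 120 N, or if a joint passes its speed limit or range.

## Working session

There is one attempt and no reset: what is moved stays moved. The work goes in short steps, Python scripts to look and compute and a tool call to move; the robot and the scene stay as the last step left them, time stands still between calls to the robot, and variables do not carry over. Pictures are saved under pics/ and viewed, and the job is handed in when it is done.

Besides the shell and the picture viewer there is one more tool, called after "Request:" as a command line: name --pt "numbers of a row" for each row, then --argument value for the rest. send_rows: Moves the arm, as the interface text tells. Its arguments: {"type":"object","properties":{"steps":{"type":"array","items":{"type":"array","items":{"type":"number"}}},"squeeze":{"type":"number"}},"required":["steps"]}

```bash
mkdir -p pics
python3 - <<'E'
from cell import arm, imaging
import cv2
s=arm.observe();print(s)
for n in ["scene","top","wrist"]:
    print(n,imaging.camera_params(n))
    cv2.imwrite(f"pics/a_{n}.png",imaging.get_image(n))
E
```

```text
{'clock': 0.0, 'joints': array([ 1.23242722,  0.4352283 ,  0.02500429,  1.57411925, -0.01160374,
        1.13401483, -0.075104  ]), 'dq': array([ 2.63548514e-05,  1.38954519e-03,  6.95718564e-05,  1.32121700e-03,
       -9.94268862e-04,  6.58413098e-04, -6.29391300e-04]), 'joint_efforts': array([-3.99312885e-04, -6.67854238e+01,  9.84755158e-01, -3.14463723e+01,
       -6.05364516e-02,  4.28590004e-02,  1.68496745e-04]), 'position': array([ 0.14579643, -0.6072113 ,  0.22593348]), 'ee_rot': array([-1.31059543,  1.03486065, -1.03257822]), 'force': array([-0.73141941,  0.1058852 ,  0.2505485 ]), 'ft_torque': array([-0.00123266, -0.03922567,  0.01152904]), 'width': 1.0045373081670994}
scene {'camera_matrix': array([[575.99397399,   0.        , 323.27963597],
       [  0.        , 575.99397399, 245.16620242],
       [  0.        ,   0.        ,   1.        ]]), 'position': array([-0.15908638,  0.78705672,  1.20051135]), 'orientation': array([-0.88227712,  2.58607859, -0.9859207 ])}
top {'camera_matrix': array([[532.74532857,   0.        , 317.86792355],
       [  0.        , 532.74532857, 242.33336946],
       [  0.        ,   0.        ,   1.        ]]), 'position': array([ 0.23256267, -0.0230706 ,  1.64980786]), 'orientation': array([-2.15155969,  2.1389453 , -0.12990656])}
wrist {'camera_matrix': array([[344.2412322 ,   0.        , 321.97163598],
       [  0.        , 344.2412322 , 244.43952134],
       [  0.        ,   0.        ,   1.        ]]), 'mount': array([[ 9.99998627e-01, -1.65348187e-03,  1.12555624e-04,
        -3.96843813e-04],
       [-5.14733954e-04, -2.45310723e-01,  9.69444369e-01,
        -1.57656086e-01],
       [-1.57534758e-03, -9.69443096e-01, -2.45311237e-01,
         6.58735815e-02],
       [ 0.00000000e+00,  0.00000000e+00,  0.00000000e+00,
         1.00000000e+00]])}
```

View pics/a_scene.png

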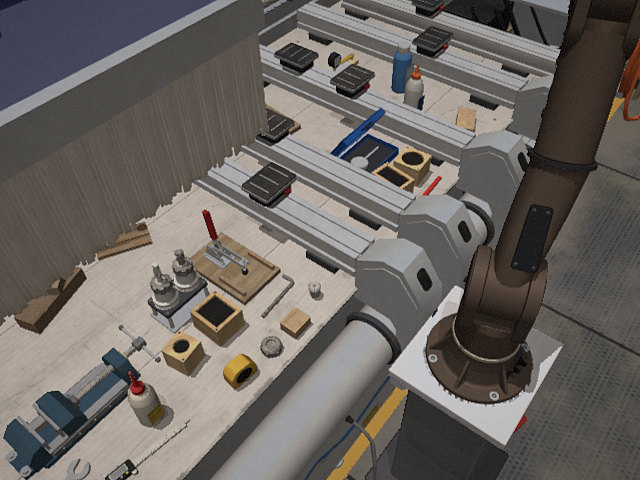

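View pics/a_top.png

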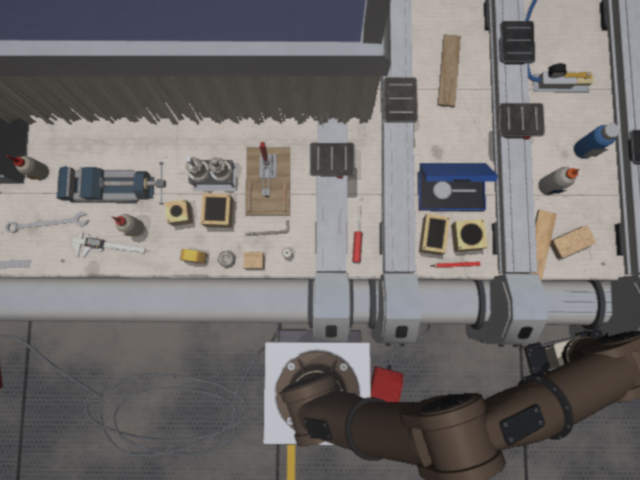

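View pics/a_wrist.png

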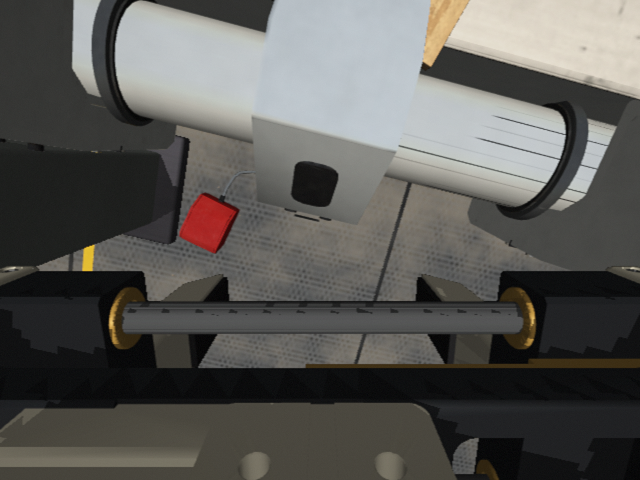

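The scene and top views show the yellow tape, ring nut, block and collet in a row at top-view pixels ~(193,256), (227,258), (254,260), (288,253). Two nests are on the left at ~(177,211) and (216,210), and two between the beams at ~(436,233) and (471,235). Next I'll zoom in and measure.

```bash
cat > h.py <<'E'
import numpy as np, cv2
from scipy.spatial.transform import Rotation as R
from cell import arm, imaging
def cam(n,state=None):
    p=imaging.camera_params(n);K=p["camera_matrix"]
    if n=="wrist":
        T=np.eye(4);T[:3,:3]=R.from_rotvec(state["ee_rot"]).as_matrix();T[:3,3]=state["position"]
        M=T@p["mount"];return K,M[:3,:3],M[:3,3]
    return K,R.from_rotvec(p["orientation"]).as_matrix(),p["position"]
def ray(c,u,v,z):
    K,Rm,t=c
    d=Rm@np.linalg.inv(K)@np.array([u,v,1.]);return t+d*(z-t[2])/d[2]
def proj(c,P):
    K,Rm,t=c;q=K@(Rm.T@(np.asarray(P)-t));return q[:2]/q[2]
E
python3 - <<'E'
from h import *
c=cam("top")
print(proj(c,[0,0,0]))
for n,u,v,z in [("collet",288,252,.042),("nut",227,258,.024),("block",254,260,.03),("tape",193,256,.066),("cnest",177,211,.065),("bnest",216,210,.065),("tnest",436,233,.065),("nnest",471,235,.065),("hex",265,232,.004),("pencil",455,265,.004)]:
    print(n,ray(c,u,v,z).round(3))
im=cv2.imread("pics/a_top.png")
cv2.imwrite("pics/b1.png",cv2.resize(im[190:290,150:310],None,fx=5,fy=5,interpolation=cv2.INTER_CUBIC))
cv2.imwrite("pics/b2.png",cv2.resize(im[150:290,390:520],None,fx=4,fy=4,interpolation=cv2.INTER_CUBIC))
im=cv2.imread("pics/a_scene.png")
cv2.imwrite("pics/b3.png",cv2.resize(im[260:400,150:350],None,fx=4,fy=4,interpolation=cv2.INTER_CUBIC))
cv2.imwrite("pics/b4.png",cv2.resize(im[100:250,310:480],None,fx=4,fy=4,interpolation=cv2.INTER_CUBIC))
s=arm.observe();print(R.from_rotvec(s["ee_rot"]).as_matrix().round(3))
E
```

```text
[316.99066467 392.46068508]
collet [0.42  0.09  0.042]
nut [0.403 0.279 0.024]
block [0.397 0.195 0.03 ]
tape [0.404 0.374 0.066]
cnest [0.541 0.428 0.065]
bnest [0.545 0.309 0.065]
tnest [ 0.477 -0.355  0.065]
nnest [ 0.472 -0.459  0.065]
hex [0.487 0.166 0.004]
pencil [ 0.387 -0.424  0.004]
[[ 0.234 -0.     0.972]
 [-0.972  0.001  0.234]
 [-0.001 -1.    -0.   ]]
```

View pics/b1.png

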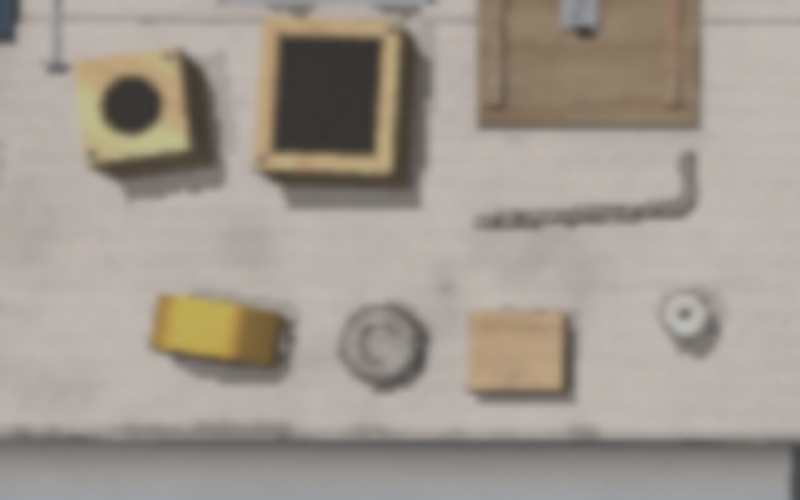

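View pics/b2.png

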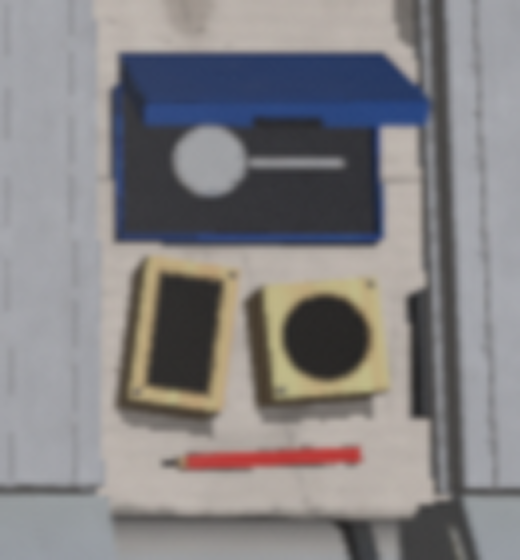

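View pics/b3.png

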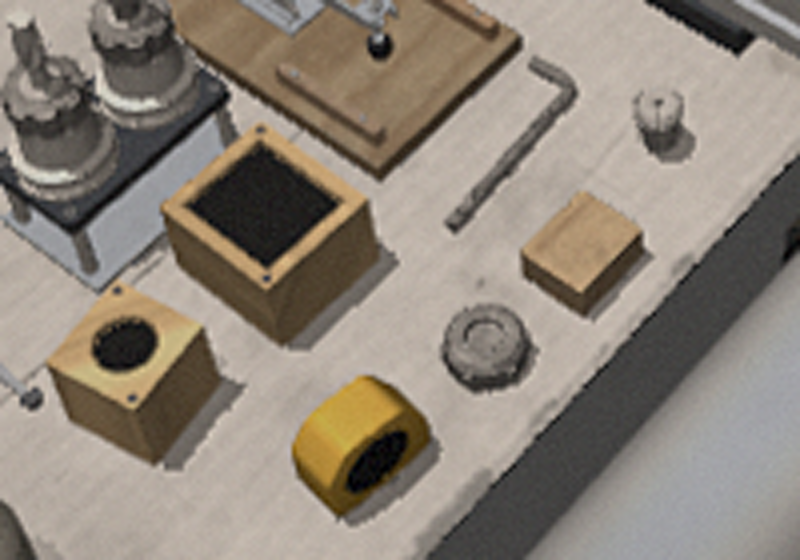

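View pics/b4.png

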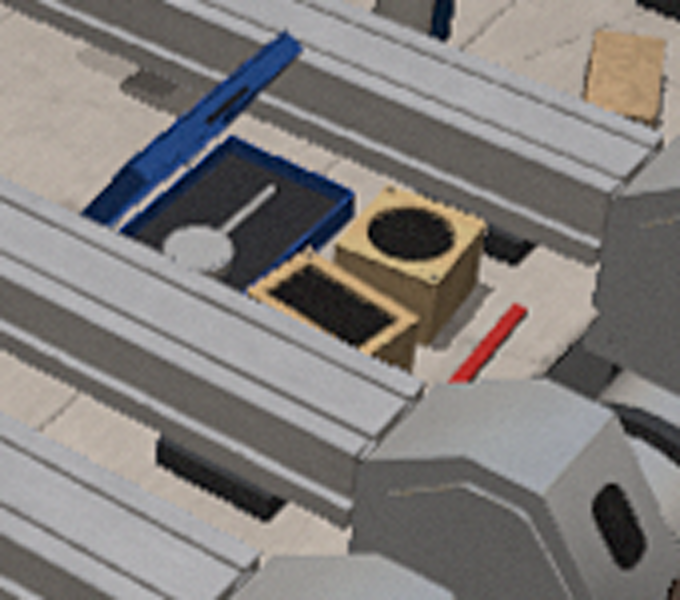

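Run:
```python
from h import *
c=cam("top");im=cv2.imread("pics/a_top.png")
hsv=cv2.cvtColor(im,cv2.COLOR_BGR2HSV)
def rep(n,mask,roi,z,zc=None):
    u0,v0,u1,v1=roi;m=np.zeros_like(mask);m[v0:v1,u0:u1]=mask[v0:v1,u0:u1]
    cs,_=cv2.findContours(m,cv2.RETR_EXTERNAL,cv2.CHAIN_APPROX_NONE)
    k=max(cs,key=cv2.contourArea).reshape(-1,2)
    w=np.array([ray(c,u,v,z)[:2] for u,v in k],np.float32)*1000
    r=cv2.minAreaRect(w);M=cv2.moments(k.astype(np.float32));
    print(n,"rect c",np.round(r[0],1),"size",np.round(np.array(r[1])+3,1),"ang",round(r[2],1),"hull mean",(w.max(0)+w.min(0))/2)
dark=(im.max(2)<75).astype(np.uint8)*255
rep("cnest",dark,(168,203,186,221),.065);rep("bnest",dark,(203,195,228,224),.065)
rep("tnest",dark,(424,212,446,252),.065);rep("nnest",dark,(455,218,487,250),.065)
sat=((hsv[...,1]>150)&(hsv[...,0]>15)&(hsv[...,0]<35)).astype(np.uint8)*255
rep("tape",sat,(178,246,210,268),.06)
wood=((hsv[...,1]>75)&(hsv[...,2]>110)).astype(np.uint8)*255
rep("block",wood,(240,248,267,272),.03)
# beam edges
for u,v,z in [(414,240,.106),(497,240,.106),(493,240,.0),(416,240,0)]: print("edge",u,ray(c,u,v,z).round(3))
for u,v in [(150+480/5,190+220/5),(150+690/5,190+205/5),(150+690/5,190+155/5)]: print("hex",ray(c,u,v,.005).round(3))
```

```text
cnest rect c [542.7 431.2] size [31.1 27.4] ang 2.4 hull mean [542.74133 431.19128]
bnest rect c [549.5 312.7] size [67.9 58.3] ang 0.3 hull mean [549.491   312.71582]
tnest rect c [ 478.  -353.7] size [45.3 85.7] ang 81.6 hull mean [ 477.47345 -354.83105]
nnest rect c [ 474.1 -458.6] size [61.5 61.7] ang 44.6 hull mean [ 476.33887 -459.33447]Traceback (most recent call last):
  File "<stdin>", line 15, in <module>
  File "<stdin>", line 7, in rep
ValueError: max() iterable argument is empty
```

Request:
send_rows --pt "0.7 0 -4 0 0" --pt "0.7 0 -8 0 0" --pt "0.7 0 -12 0 0" --pt "0.7 0 -12 0 0"

```text
clock: 0.65
position: [0.1463, -0.609, 0.3501]
ee_rot: [-1.315, 1.03, -1.038]
force: [1.0, -0.2, -1.0]
width: 0.705
```

```bash
cat >> h.py <<'E'
def go(x,y,z,yaw_deg):
    "shift in cm along tool axes & roll from current measured pose to world TCP target with tool x at yaw"
    s=arm.observe();Rm=R.from_rotvec(s["ee_rot"]).as_matrix()
    d=Rm.T@(np.array([x,y,z])-s["position"])*100
    cur=np.arctan2(Rm[1,0],Rm[0,0]);r=-((np.deg2rad(yaw_deg)-cur+np.pi)%(2*np.pi)-np.pi)
    print("t",round(s["clock"],2),"shift",d.round(2),"roll",round(r,3),"yaw now",round(np.degrees(cur),1),"pos",s["position"].round(4),"w",round(s["width"],3))
E
python3 - <<'E'
from h import *
go(.39,-.41,.35,-90)
E
```

```text
t 0.65 shift [-13.66  -0.06  28.34] roll 0.236 yaw now -76.5 pos [ 0.1463 -0.609   0.3501] w 0.705
```

Request:
send_rows --pt "0.7 -4 0 8 0.08" --pt "0.7 -8 0 16 0.16" --pt "0.7 -11 0 23 0.23" --pt "0.7 -13.6 0 28.3 0.236" --pt "0.7 -13.6 0 28.3 0.236" --pt "0.7 -13.6 0 28.3 0.236"

```text
clock: 1.4
position: [0.3939, -0.4044, 0.3456]
ee_rot: [-1.211, 1.203, -1.2]
force: [-0.7, 0.1, 0.8]
width: 0.701
```

Run:
```python
from h import *
s=arm.observe();im=imaging.get_image("wrist");cv2.imwrite("pics/c1.png",im)
np.savez("c1.npz",p=s["position"],r=s["ee_rot"])
print(s["position"],s["clock"],s["joints"].round(2))
c=cam("wrist",s)
for P in [(.478,-.354,.065),(.475,-.459,.065)]: print(proj(c,P))
```

```text
[ 0.39385882 -0.4043755   0.34558493] 1.4 [ 0.76  0.27 -0.07  1.52  0.02  1.35 -0.87]
[282.2401191  141.70583072]
[368.10381699 144.94529306]
```

View pics/c1.png

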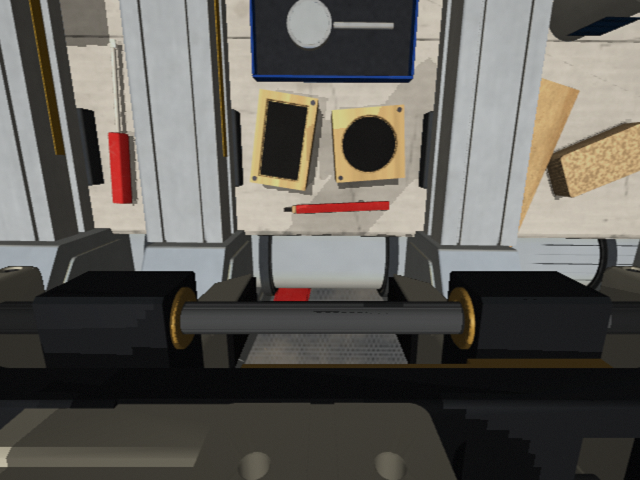

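The wrist view shows the tape nest cut-out centred near (286,141) and the nut nest near (370,144), within a few pixels of the top-view prediction. I'll refine both.

```bash
cat >> h.py <<'E'
def meas(n,c,mask,roi,z,px=None,show=True):
    u0,v0,u1,v1=roi;m=np.zeros_like(mask);m[v0:v1,u0:u1]=mask[v0:v1,u0:u1]
    cs,_=cv2.findContours(m,cv2.RETR_EXTERNAL,cv2.CHAIN_APPROX_NONE)
    k=max(cs,key=cv2.contourArea).reshape(-1,2)
    w=np.array([ray(c,u,v,z)[:2] for u,v in k],np.float32)*1000
    r=cv2.minAreaRect(w)
    e=cv2.fitEllipse(w)
    print(n,"rect",np.round(r[0],1),np.round(r[1],1),"ang",round(r[2],1),"| ell",np.round(e[0],1),np.round(e[1],1),"px bbox",cv2.boundingRect(k))
E
python3 - <<'E'
from h import *
d=np.load("c1.npz");c=cam("wrist",{"position":d["p"],"ee_rot":d["r"]});im=cv2.imread("pics/c1.png")
dark=(im.max(2)<75).astype(np.uint8)*255
meas("tn",c,dark,(260,95,310,185),.0625);meas("nn",c,dark,(338,112,402,178),.0625)
# beam edges
for u,v,z in [(240,140,.106),(232,140,.106),(432,140,.106),(440,140,.106)]: print("edge",u,ray(c,u,v,z).round(3))
hsv=cv2.cvtColor(im,cv2.COLOR_BGR2HSV)
red=((hsv[...,1]>150)&((hsv[...,0]<8)|(hsv[...,0]>172))).astype(np.uint8)*255
meas("pencil",c,red,(280,195,395,220),.006)
s=arm.observe();go(.35,.25,.35,-10)
c=cam("top");im=cv2.imread("pics/a_top.png")
print(cv2.cvtColor(im,cv2.COLOR_BGR2HSV)[[256,260],[193,254]])
E
```

```text
tn rect [ 478.8 -354. ] [47.6 87.3] ang 81.4 | ell [ 479.1 -354.5] [ 52.1 106.9] px bbox (260, 101, 47, 79)
nn rect [ 475.6 -460.2] [63.8 63.8] ang 0.4 | ell [ 476.1 -459.9] [63.4 64.1] px bbox (343, 117, 53, 55)
edge 240 [ 0.478 -0.312  0.106]
edge 232 [ 0.478 -0.303  0.106]
edge 432 [ 0.479 -0.524  0.106]
edge 440 [ 0.479 -0.533  0.106]
pencil rect [ 390.5 -431.9] [ 12.3 133.7] ang 2.8 | ell [ 390.6 -434. ] [ 11.5 212.2] px bbox (296, 201, 93, 12)
t 1.45 shift [-65.72  -0.32  -3.79] roll -1.391 yaw now -89.7 pos [ 0.3913 -0.4069  0.3456] w 0.702
[[ 24 140 188]
 [ 16  78 183]]
```

Run:
```python
from h import *
go(.45,.07,.38,0)
```

```text
t 1.45 shift [-47.67  -3.36   6.12] roll -1.566 yaw now -89.7 pos [ 0.3913 -0.4069  0.3456] w 0.702
```

Request:
send_rows --pt "0.7 -5.5 -1 1 -0.17" --pt "0.7 -11 -2 2 -0.34" --pt "0.7 -16.5 -3 3 -0.52" --pt "0.7 -22 -3.4 4 -0.7" --pt "0.7 -27.5 -3.4 5 -0.87" --pt "0.7 -33 -3.4 6 -1.05" --pt "0.7 -38.5 -3.4 6.1 -1.22" --pt "0.7 -44 -3.4 6.1 -1.4" --pt "0.7 -47.7 -3.4 6.1 -1.566" --pt "0.7 -47.7 -3.4 6.1 -1.566" --pt "0.7 -47.7 -3.4 6.1 -1.566" --pt "0.7 -47.7 -3.4 6.1 -1.566"

```text
clock: 2.95
position: [0.4507, 0.0657, 0.3804]
ee_rot: [-1.571, 0.008, -0.007]
force: [0.4, 0.4, -0.2]
width: 0.704
```

Run:
```python
from h import *
s=arm.observe();im=imaging.get_image("wrist");cv2.imwrite("pics/c2.png",im)
np.savez("c2.npz",p=s["position"],r=s["ee_rot"])
print(s["position"],s["clock"],s["joints"].round(2),s["dq"].round(2))
```

```text
[0.45071691 0.06569512 0.38039692] 2.95 [ 0.28  0.1  -0.59  1.66  0.06  1.4  -0.33] [-0.   -0.   -0.01 -0.   -0.    0.    0.  ]
```

View pics/c2.png

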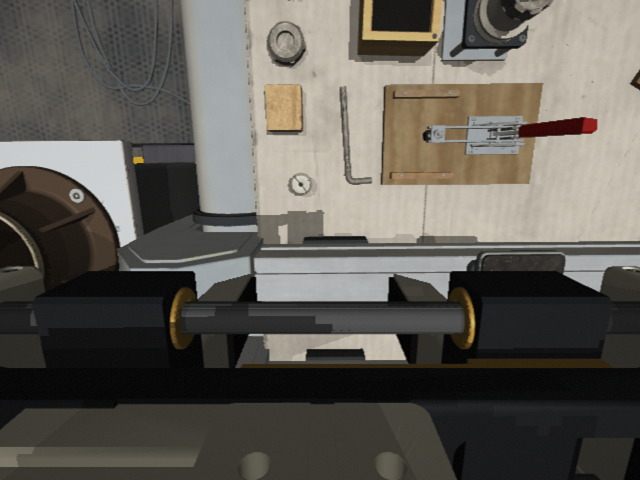

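The wrist view shows the collet top at ~(301,184), the block at ~(284,108), the nut at ~(287,43) and the hex key at ~(346,135).

Run:
```python
from h import *
d=np.load("c2.npz");c=cam("wrist",{"position":d["p"],"ee_rot":d["r"]});im=cv2.imread("pics/c2.png")
hsv=cv2.cvtColor(im,cv2.COLOR_BGR2HSV)
cv2.imwrite("pics/c2z.png",cv2.resize(im[0:220,240:400],None,fx=3.5,fy=2.7,interpolation=cv2.INTER_CUBIC))
wood=((hsv[...,1]>85)&(hsv[...,2]>110)).astype(np.uint8)*255
meas("block",c,wood,(255,75,312,140),.03)
print(ray(c,301,184,.042),ray(c,287,43,.024))
g=((im.max(2)>215)).astype(np.uint8)*255
print(hsv[184,285:320].tolist())
```

```text
block rect [398.5 198.9] [57.  49.5] ang 89.4 | ell [398.5 198.9] [55.6 67.8] px bbox (265, 85, 37, 45)
[0.42105487 0.09487541 0.042     ] [0.40596072 0.2805055  0.024     ]
[[19, 27, 198], [20, 26, 196], [20, 31, 167], [18, 31, 125], [19, 31, 114], [19, 31, 114], [17, 31, 133], [19, 27, 178], [18, 27, 205], [21, 26, 206], [23, 22, 206], [26, 21, 207], [30, 17, 206], [33, 20, 153], [30, 29, 62], [15, 34, 45], [20, 33, 47], [19, 33, 85], [18, 31, 163], [20, 28, 200], [19, 28, 202], [20, 30, 201], [19, 30, 203], [20, 29, 205], [21, 29, 167], [20, 30, 127], [19, 25, 145], [18, 26, 164], [19, 28, 172], [19, 33, 172], [19, 29, 169], [20, 30, 171], [20, 30, 185], [19, 29, 195], [19, 27, 196]]
```

View pics/c2z.png

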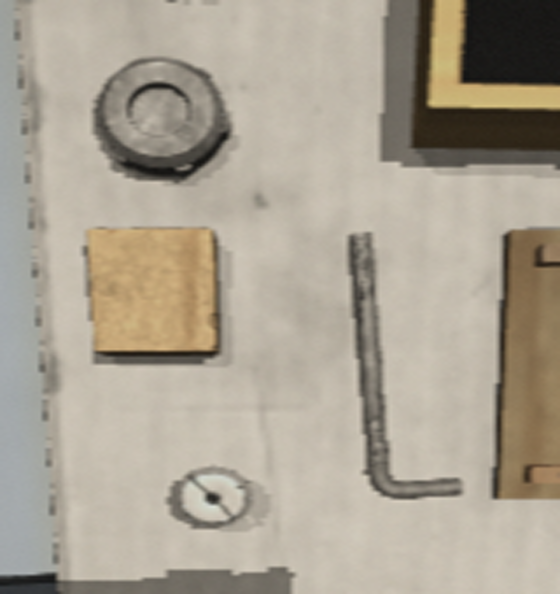

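Run:
```python
from h import *
go(.421,.093,.015,0)
c=cam("top");print(ray(c,150+685/5,190+313/5,.042), ray(c,150+384/5,190+343/5,.024))
d=np.load("c2.npz");c=cam("wrist",{"position":d["p"],"ee_rot":d["r"]})
print(ray(c,285.7,40.7,.024),ray(c,300.6,184,.042),[ray(c,u,v,.009).round(3)[:2] for u,v in [(345,88),(350,180),(371,180)]])
```

```text
t 3.0 shift [-2.98 36.55  2.69] roll -0.008 yaw now -0.5 pos [0.4507 0.066  0.3805] w 0.7
[0.41843508 0.09349303 0.042     ] [0.40098186 0.27975812 0.024     ]
[0.40431822 0.28329088 0.024     ] [0.42048558 0.09488146 0.042     ] [array([0.485, 0.227]), array([0.493, 0.098]), array([0.525, 0.097])]
```

Request:
send_rows --pt "0.55 -1 5 1 -0.008" --pt "0.55 -2 11 2 -0.008" --pt "0.55 -3.1 17 2.8 -0.008" --pt "0.55 -3.1 23 2.8 -0.008" --pt "0.55 -3.1 28 2.8 -0.008" --pt "0.55 -3.1 31 2.8 -0.008" --pt "0.55 -3.1 31 2.8 -0.008"

```text
clock: 3.88
position: [0.4183, 0.0947, 0.0692]
ee_rot: [-1.572, 0.002, 0.005]
force: [-0.7, -0.3, -0.5]
width: 0.551
```

Run:
```python
from h import *
go(.42,.094,.015,0)
im=imaging.get_image("wrist");cv2.imwrite("pics/c3.png",im)
```

```text
t 3.88 shift [ 0.19  5.42 -0.06] roll 0.002 yaw now 0.1 pos [0.4183 0.0947 0.0692] w 0.551
```

View pics/c3.png

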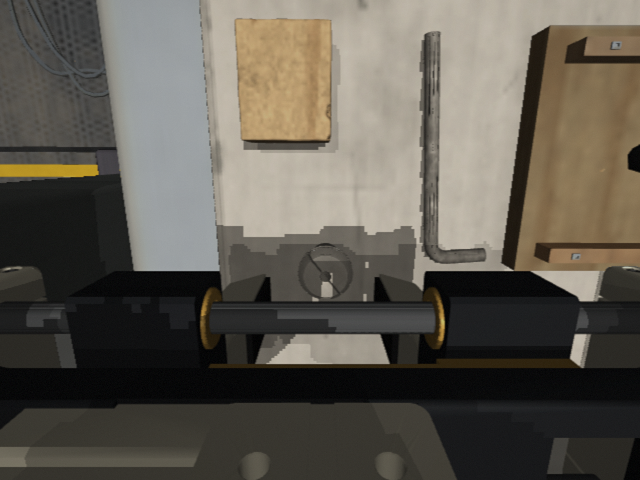

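The collet sits between the fingers at (325,272). I'll check this against the projection, descend and grip.

Run:
```python
from h import *
s=arm.observe();c=cam("wrist",s);print(ray(c,325,272,.042),s["position"])
```

```text
[0.42123503 0.09778254 0.042     ] [0.41941418 0.09520163 0.07057584]
```

Request:
send_rows --pt "0.55 0.1 3 0 0" --pt "0.55 0.1 5.4 0 0" --pt "0.55 0.1 5.4 0 0" --pt "0.55 0.1 5.4 0 0"

```text
clock: 4.42
position: [0.4218, 0.0959, 0.0182]
ee_rot: [-1.57, -0.004, 0.0]
force: [0.2, -0.2, 0.1]
width: 0.553
```

Request:
send_rows --pt "0.55 0 0.2 0.15 0" --pt "0.2 0 0.2 0.15 0" --pt "0.2 0 0.2 0.15 0" --pt "0.2 0 0.2 0.15 0" --pt "0.2 0 0.2 0.15 0" --pt "0.2 0 0.2 0.15 0" --squeeze 20

```text
clock: 5.18
position: [0.4207, 0.0973, 0.0148]
ee_rot: [-1.571, -0.002, 0.002]
force: [-1.9, -0.8, 3.6]
width: 0.322
```

Request:
send_rows --pt "0.2 0 0 0 0" --pt "0.2 0 0 0 0" --pt "0.2 0 -1.5 0 0" --pt "0.2 0 -3 0 0" --pt "0.2 0 -6 0 0" --pt "0.2 0 -6 0 0"

```text
clock: 5.92
position: [0.4223, 0.0977, 0.0771]
ee_rot: [-1.57, -0.005, -0.002]
force: [0.0, 0.6, -1.0]
width: 0.322
```

Run:
```python
from h import *
s=arm.observe();c=cam("wrist",s);print(s["position"],s["width"])
im=imaging.get_image("wrist");cv2.imwrite("pics/c4.png",im[150:400,150:500]);
im=imaging.get_image("scene");cv2.imwrite("pics/c4s.png",cv2.resize(im[240:420,200:400],None,fx=4,fy=3.3))
```

```text
[0.42226578 0.09768562 0.07709838] 0.32225177172361985
```

View pics/c4.png

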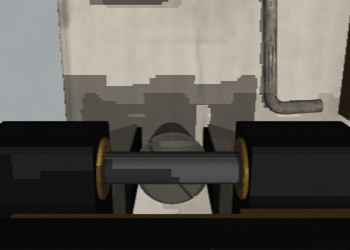

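View pics/c4s.png

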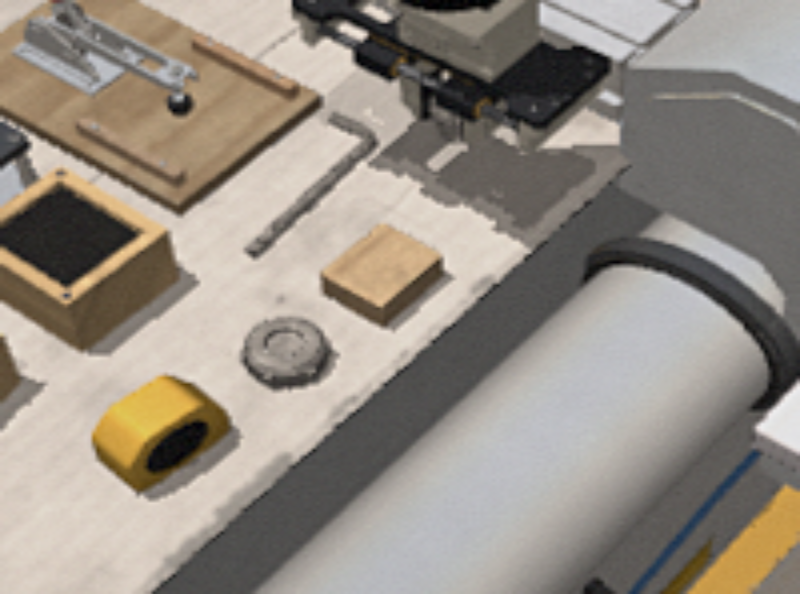

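Run:
```python
from h import *
p=imaging.camera_params("wrist");M=np.linalg.inv(p["mount"]);K=p["camera_matrix"]
def pt(x,y,z):
    q=K@(M@np.array([x,y,z,1]))[:3];return (q[:2]/q[2]).round(0).astype(int)
# TCP 15 above underside: y=+.015 underside; top y=-.027
im=imaging.get_image("wrist")
for r,y in [(.016,-.019),(.013,-.027),(.0095,.015)]:
    a=np.array([pt(r*np.cos(t),y,r*np.sin(t)) for t in np.linspace(0,6.28,30)])
    cv2.polylines(im,[a.reshape(-1,1,2).astype(np.int32)],True,(0,255,0),1)
    print(a.min(0),a.max(0))
cv2.imwrite("pics/c5.png",cv2.resize(im[250:370,240:400],None,fx=4,fy=4,interpolation=cv2.INTER_CUBIC))
```

```text
[285 278] [358 346]
[290 292] [353 349]
[304 268] [340 301]
```

View pics/c5.png

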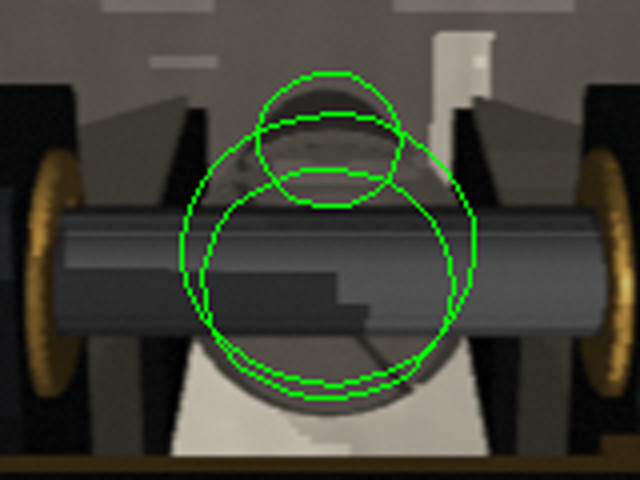

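Run:
```python
from h import *
go(.545,.24,.32,0)
```

```text
t 6.08 shift [ 12.48 -24.53  14.27] roll 0.003 yaw now 0.1 pos [0.4206 0.0969 0.0747] w 0.324
```

Request:
send_rows --pt "0.2 0 -5 0 0" --pt "0.2 0 -10 0 0" --pt "0.2 3 -14 3 0" --pt "0.2 6 -18 7 0" --pt "0.2 9 -21 11 0" --pt "0.2 12.5 -24.5 14.3 0" --pt "0.2 12.5 -24.5 14.3 0" --pt "0.2 12.5 -24.5 14.3 0"

```text
clock: 7.08
position: [0.5446, 0.2401, 0.318]
ee_rot: [-1.572, -0.001, 0.005]
force: [0.9, 0.2, -1.0]
width: 0.323
```

Run:
```python
from h import *
s=arm.observe();im=imaging.get_image("wrist");cv2.imwrite("pics/c6.png",im)
np.savez("c6.npz",p=s["position"],r=s["ee_rot"]);c=cam("wrist",s)
print(s["position"],s["clock"],s["joints"].round(2))
print(proj(c,(.543,.431,.065)),proj(c,(.5495,.3127,.065)))
```

```text
[0.54455335 0.24012427 0.31799334] 7.075 [-0.06  0.41 -0.65  1.46  0.25  1.36 -0.72]
[321.35882179  36.05880701] [326.87110006 151.01218519]
```

View pics/c6.png

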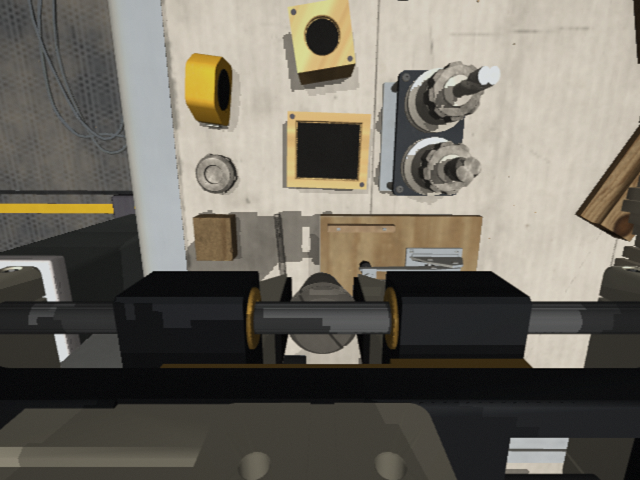

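The wrist view shows the collet nest hole at (322,35), the block nest at (329,150), the tape at (208,90), the nut at (216,173) and the block at (214,238).

Run:
```python
from h import *
d=np.load("c6.npz");c=cam("wrist",{"position":d["p"],"ee_rot":d["r"]});im=cv2.imread("pics/c6.png")
hsv=cv2.cvtColor(im,cv2.COLOR_BGR2HSV)
dark=(im.max(2)<75).astype(np.uint8)*255
meas("cn",c,dark,(303,14,342,57),.0625);meas("bn",c,dark,(292,116,362,182),.0625)
sat=((hsv[...,1]>150)&(hsv[...,0]>15)&(hsv[...,0]<35)).astype(np.uint8)*255
meas("tape@.06",c,sat,(180,45,245,130),.06)
print("nut",ray(c,215.5,172.5,.024))
a=im[40:200,160:260];cv2.imwrite("pics/c6z.png",cv2.resize(a,None,fx=3.6,fy=3.6,interpolation=cv2.INTER_CUBIC))
go(.5435,.4305,.2,0)
```

```text
cn rect [543.6 431.1] [34.3 33.6] ang 0.0 | ell [543.7 431.4] [33.5 34.9] px bbox (306, 19, 33, 36)
bn rect [550.5 313. ] [61.3 71.5] ang 88.5 | ell [550.2 312.9] [70.3 83. ] px bbox (297, 122, 63, 57)
tape@.06 rect [416.  379.1] [70.1 50.1] ang 82.6 | ell [416.9 379.5] [53.1 77.8] px bbox (186, 53, 46, 72)
nut [0.40683067 0.28641712 0.024     ]
t 7.12 shift [ 0.   11.76 19.12] roll 0.003 yaw now 0.2 pos [0.5443 0.2395 0.318 ] w 0.327
```

View pics/c6z.png

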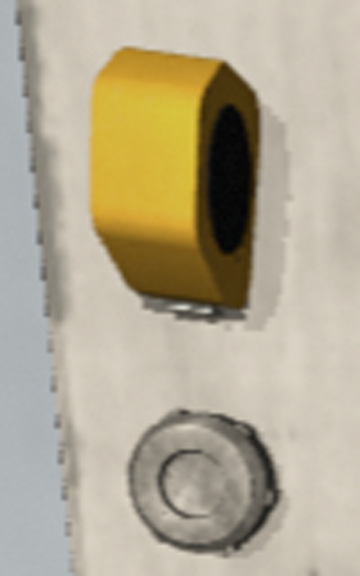

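Run:
```python
from h import *
d=np.load("c6.npz");c=cam("wrist",{"position":d["p"],"ee_rot":d["r"]});ct=cam("top")
for z in (0.05,.1,.15): print(z,ray(c,383,140,z).round(3),ray(c,408,100,z).round(3),ray(c,490,75,z).round(3),"top front",ray(ct,212,190,z).round(3),"tips",ray(ct,197,165,z).round(3))
go(.5436,.4305,.3,90)
```

```text
0.05 [0.616 0.326 0.05 ] [0.643 0.37  0.05 ] [0.734 0.396 0.05 ] top front [0.61  0.327 0.05 ] tips [0.689 0.376 0.05 ]
0.1 [0.608 0.323 0.1  ] [0.631 0.362 0.1  ] [0.712 0.386 0.1  ] top front [0.599 0.316 0.1  ] tips [0.675 0.364 0.1  ]
0.15 [0.599 0.321 0.15 ] [0.62  0.355 0.15 ] [0.69  0.375 0.15 ] top front [0.587 0.305 0.15 ] tips [0.661 0.351 0.15 ]
t 7.12 shift [-1.00e-02  1.76e+00  1.91e+01] roll -1.568 yaw now 0.2 pos [0.5443 0.2395 0.318 ] w 0.327
```

Request:
send_rows --pt "0.2 0 0 2.5 -0.17" --pt "0.2 0 0 5 -0.34" --pt "0.2 0 0 7.5 -0.52" --pt "0.2 0 0 10 -0.7" --pt "0.2 0 0 12.5 -0.87" --pt "0.2 0 0.5 15 -1.05" --pt "0.2 0 1 17 -1.22" --pt "0.2 -0.1 1.5 19 -1.4" --pt "0.2 -0.1 1.8 19.1 -1.568" --pt "0.2 -0.1 1.8 19.1 -1.568" --pt "0.2 -0.1 1.8 19.1 -1.568"

```text
clock: 8.5
position: [0.5439, 0.4305, 0.3014]
ee_rot: [-1.212, -1.205, 1.207]
force: [-0.3, 0.6, -1.2]
width: 0.325
```

Run:
```python
from h import *
go(.543,.431,.075,90)
```

```text
t 8.5 shift [ 0.07 22.64  0.09] roll -0.004 yaw now 89.8 pos [0.5439 0.4305 0.3014] w 0.325
```

Request:
send_rows --pt "0.2 0 5 0.1 0" --pt "0.2 0 10 0.1 0" --pt "0.2 0 15 0.1 0" --pt "0.2 0 18 0.1 0" --pt "0.2 0 20 0.1 0" --pt "0.2 0 20.5 0.1 0" --pt "0.2 0 20.5 0.1 0"

```text
clock: 9.38
position: [0.543, 0.432, 0.0977]
ee_rot: [-1.21, -1.21, 1.208]
force: [0.1, 0.4, -1.1]
width: 0.324
```

Run:
```python
from h import *
s=arm.observe()
go(.543,.431,.075,90);print(s["force"])
im=imaging.get_image("wrist");cv2.imwrite("pics/c7.png",im[150:400,150:500])
im=imaging.get_image("scene");cv2.imwrite("pics/c7s.png",cv2.resize(im[270:400,130:280],None,fx=5,fy=4.5))
go(.543,.431,.075,90)
```

```text
t 9.38 shift [-0.1   2.27  0.  ] roll -0.001 yaw now 90.0 pos [0.543  0.432  0.0977] w 0.324
[ 0.11033077  0.39088827 -1.13665024]
t 9.47 shift [-0.14  2.32  0.02] roll -0.0 yaw now 90.0 pos [0.5432 0.4323 0.0982] w 0.326
```

View pics/c7.png

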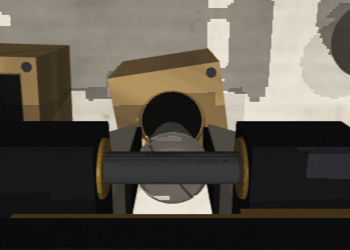

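View pics/c7s.png

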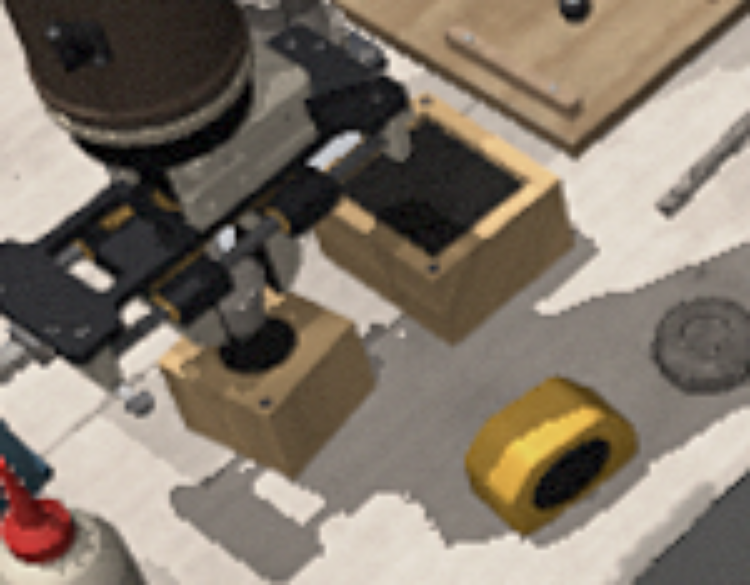

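The collet is lined up over its hole (150–200, 85–145 in the crop), so I'm lowering it.

Request:
send_rows --pt "0.2 -0.1 1 0 0" --pt "0.2 -0.1 1.8 0 0" --pt "0.2 -0.1 2.2 0 0" --pt "0.2 -0.1 2.2 0 0"

```text
clock: 9.98
position: [0.543, 0.4303, 0.075]
ee_rot: [-1.21, -1.209, 1.209]
force: [-0.6, -3.0, 4.2]
width: 0.328
```

Force of +4 N: it is touching the floor. Release and rise.

Request:
send_rows --pt "0.55 0 0 0 0" --pt "0.55 0 0 0 0" --pt "0.55 0 0 0 0" --pt "0.55 0 -3 0 0" --pt "0.55 0 -7 0 0" --pt "0.55 0 -12 0 0" --pt "0.55 0 -17 0 0" --pt "0.55 0 -20 0 0" --pt "0.55 0 -20 0 0"

```text
clock: 11.1
position: [0.543, 0.4319, 0.2777]
ee_rot: [-1.209, -1.213, 1.205]
force: [-0.3, 0.6, -1.5]
width: 0.55
```

Run:
```python
from h import *
im=imaging.get_image("wrist");cv2.imwrite("pics/c8.png",im[0:400,100:550])
im=imaging.get_image("scene");cv2.imwrite("pics/c8s.png",cv2.resize(im[270:400,130:280],None,fx=5,fy=4.5))
go(.3985,.198,.3,0)
```

```text
t 11.2 shift [-23.25  -2.56  14.42] roll 1.571 yaw now 90.0 pos [0.5426 0.4305 0.2743] w 0.547
```

View pics/c8s.png

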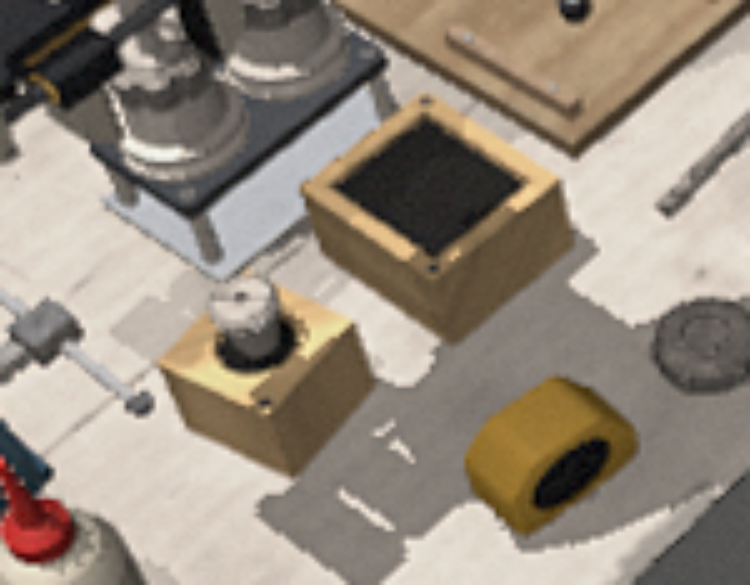

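View pics/c8.png

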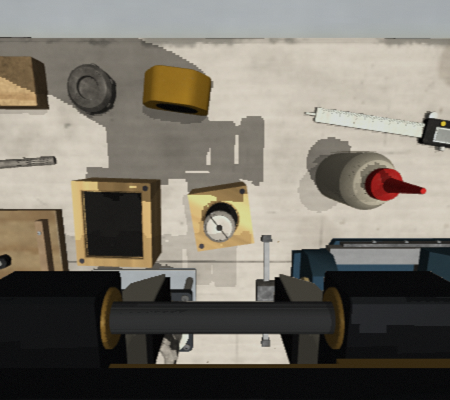

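The collet stands upright and centred in its hole. Next is the block.

Request:
send_rows --pt "0.75 -3 -1 2 0.17" --pt "0.75 -6 -2 4 0.34" --pt "0.75 -9 -2.6 6 0.52" --pt "0.75 -12 -2.6 8 0.7" --pt "0.75 -15 -2.6 10 0.87" --pt "0.75 -18 -2.6 12 1.05" --pt "0.75 -21 -2.6 13 1.22" --pt "0.75 -23.3 -2.6 14.4 1.4" --pt "0.75 -23.3 -2.6 14.4 1.571" --pt "0.75 -23.3 4 14.4 1.571" --pt "0.75 -23.3 9 14.4 1.571" --pt "0.75 -23.3 14 14.4 1.571" --pt "0.75 -23.3 16 14.4 1.571" --pt "0.75 -23.3 16 14.4 1.571"

```text
clock: 12.95
position: [0.3969, 0.1965, 0.1127]
ee_rot: [-1.573, 0.003, 0.004]
force: [-0.7, -0.2, 0.4]
width: 0.749
```

Run:
```python
from h import *
s=arm.observe();print(s["joints"].round(2))
im=imaging.get_image("wrist");cv2.imwrite("pics/d1.png",im);c=cam("wrist",s)
go(.398,.197,.009,0)
print([proj(c,(.398+a*.025,.197+b*.03,.03)).round(0) for a in(-1,1) for b in (-1,1)])
```

```text
[-0.02  0.38 -0.7   2.09  0.34  0.79 -0.93]
t 13.0 shift [ 4.00e-02  1.05e+01 -1.00e-02] roll 0.0 yaw now 0.0 pos [0.3978 0.1972 0.114 ] w 0.751
[array([290., 289.]), array([288., 209.]), array([357., 289.]), array([360., 209.])]
```

View pics/d1.png

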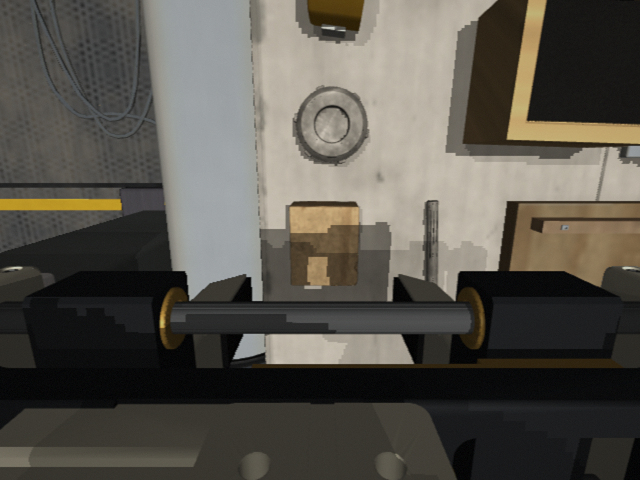

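The block top spans ~(290–358, 206–285), about 2 mm further in +y than predicted.

Request:
send_rows --pt "0.75 0 4 0.2 0" --pt "0.75 0 8 0.2 0" --pt "0.75 0 10.2 0.2 0" --pt "0.75 0 10.4 0.2 0" --pt "0.3 0 10.4 0.2 0" --pt "0.3 0 10.4 0.2 0" --pt "0.3 0 10.4 0.2 0" --pt "0.3 0 10.4 0.2 0" --pt "0.3 0 10.4 0.2 0" --squeeze 25

```text
clock: 14.12
position: [0.3994, 0.1999, 0.0118]
ee_rot: [-1.57, -0.001, -0.002]
force: [-1.0, -1.3, 8.3]
width: 0.54
```

Run:
```python
from h import *
d={"position":np.array([.3978,.1970,.1135]),"ee_rot":np.array([-1.5715,.001,.001])}
c=cam("wrist",d);print("nut",ray(c,331,124.5,.024),"block",ray(c,324.5,246,.03))
go(.398,.199,.009,0)
```

```text
nut [0.40409268 0.28448553 0.024     ] block [0.39965652 0.2006531  0.03      ]
t 14.12 shift [-0.14  0.28 -0.09] roll -0.0 yaw now -0.0 pos [0.3994 0.1999 0.0118] w 0.54
```

Request:
send_rows --pt "0.3 0 -2 0 0" --pt "0.3 0 -5 0 0" --pt "0.3 0 -10 0 0" --pt "0.3 0 -15 0 0" --pt "0.3 0 -20 0 0" --pt "0.3 0 -20 0 0"

```text
clock: 14.88
position: [0.4004, 0.2008, 0.2144]
ee_rot: [-1.568, -0.005, -0.006]
force: [-0.5, -0.2, -1.9]
width: 0.544
```

Run:
```python
from h import *
go(.5503,.313,.21,88.5)
```

```text
t 14.88 shift [14.98  0.57 11.22] roll -1.545 yaw now -0.0 pos [0.4004 0.2008 0.2144] w 0.544
```

Request:
send_rows --pt "0.3 2 0 1.5 -0.17" --pt "0.3 4 0 3 -0.34" --pt "0.3 6 0 4.5 -0.52" --pt "0.3 8 0 6 -0.7" --pt "0.3 10 0 7.5 -0.87" --pt "0.3 12 0 9 -1.05" --pt "0.3 14 0 10.2 -1.22" --pt "0.3 15 0 11.2 -1.4" --pt "0.3 15 0 11.2 -1.545" --pt "0.3 15 3 11.2 -1.545" --pt "0.3 15 6 11.2 -1.545" --pt "0.3 15 10 11.2 -1.545" --pt "0.3 15 11.5 11.2 -1.545" --pt "0.3 15 11.5 11.2 -1.545"

```text
clock: 16.62
position: [0.5481, 0.3112, 0.0947]
ee_rot: [-1.221, -1.188, 1.192]
force: [0.0, 0.4, -0.8]
width: 0.544
```

Run:
```python
from h import *
go(.5503,.313,.07,88.5)
im=imaging.get_image("wrist");cv2.imwrite("pics/d2.png",im[150:400,150:500])
im=imaging.get_image("scene");cv2.imwrite("pics/d2s.png",cv2.resize(im[270:400,130:280],None,fx=5,fy=4.5))
go(.5503,.313,.07,88.5)
```

```text
t 16.62 shift [ 0.19  2.47 -0.22] roll 0.001 yaw now 88.5 pos [0.5481 0.3112 0.0947] w 0.544
t 16.73 shift [ 0.07  2.69 -0.12] roll 0.0 yaw now 88.5 pos [0.5491 0.3123 0.0969] w 0.544
```

View pics/d2.png

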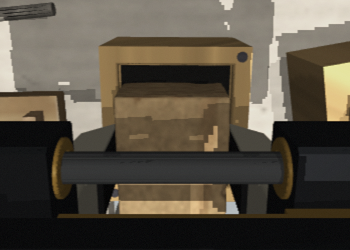

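View pics/d2s.png

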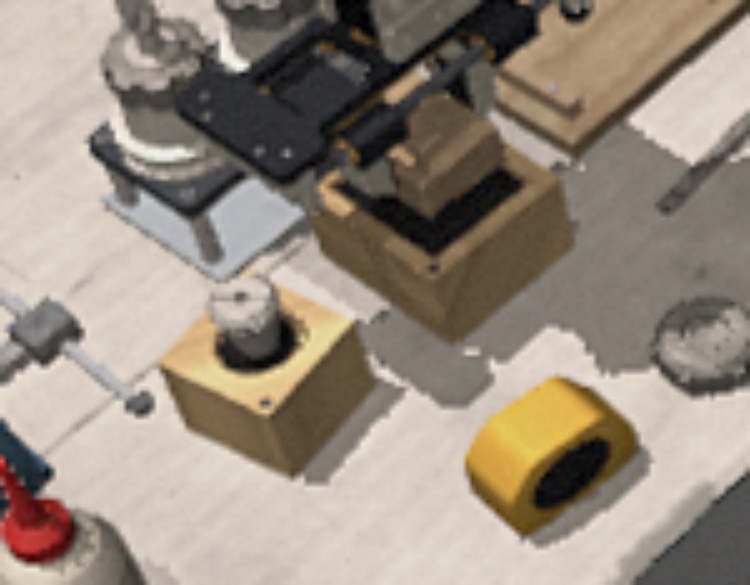

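Request:
send_rows --pt "0.3 0.1 1 -0.15 0" --pt "0.3 0.1 2 -0.15 0" --pt "0.3 0.1 2.5 -0.15 0" --pt "0.3 0.1 2.5 -0.15 0"

```text
clock: 17.23
position: [0.5503, 0.3122, 0.0714]
ee_rot: [-1.223, -1.19, 1.19]
force: [-1.8, -3.7, 8.3]
width: 0.541
```

Request:
send_rows --pt "0.7 0 0 0 0" --pt "0.7 0 0 0 0" --pt "0.7 0 0 0 0" --pt "0.7 0 -3 0 0" --pt "0.7 0 -7 0 0" --pt "0.7 0 -12 0 0" --pt "0.7 0 -17 0 0" --pt "0.7 0 -20 0 0" --pt "0.7 0 -20 0 0"

```text
clock: 18.35
position: [0.5508, 0.3138, 0.2733]
ee_rot: [-1.222, -1.194, 1.187]
force: [1.0, -0.2, -0.9]
width: 0.698
```

Run:
```python
from h import *
im=imaging.get_image("scene");cv2.imwrite("pics/d3s.png",cv2.resize(im[270:400,130:280],None,fx=5,fy=4.5))
go(.404,.283,.26,0)
```

```text
t 18.4 shift [-3.37  1.11 14.56] roll 1.545 yaw now 88.5 pos [0.5504 0.3129 0.2714] w 0.702
```

View pics/d3s.png

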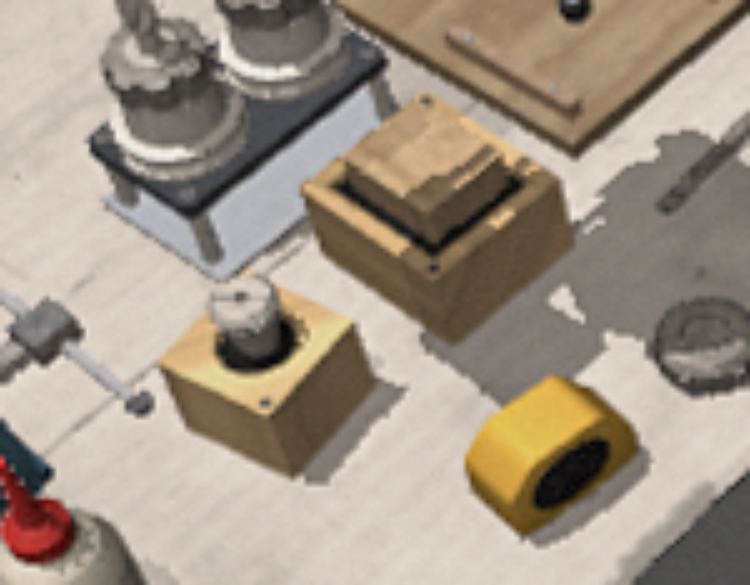

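Request:
send_rows --pt "0.75 -0.5 0 2 0.17" --pt "0.75 -1 0 4 0.34" --pt "0.75 -1.5 0 6 0.52" --pt "0.75 -2 0 8 0.7" --pt "0.75 -2.5 0 10 0.87" --pt "0.75 -3 0.5 12 1.05" --pt "0.75 -3.4 1 13.5 1.22" --pt "0.75 -3.4 1.1 14.6 1.4" --pt "0.75 -3.4 5 14.6 1.545" --pt "0.75 -3.4 10 14.6 1.545" --pt "0.75 -3.4 15 14.6 1.545" --pt "0.75 -3.4 17 14.6 1.545" --pt "0.75 -3.4 17 14.6 1.545"

```text
clock: 20.02
position: [0.4017, 0.2809, 0.0984]
ee_rot: [-1.574, 0.003, 0.004]
force: [-0.5, -0.9, 0.4]
width: 0.749
```

Run:
```python
from h import *
s=arm.observe();print(s["joints"].round(2))
im=imaging.get_image("wrist");cv2.imwrite("pics/e1.png",im);c=cam("wrist",s)
np.savez("e1.npz",p=s["position"],r=s["ee_rot"])
go(.404,.284,.007,0)
print([proj(c,(.404+a*.025,.284+b*.025,.024)).round(0) for a,b in((-1,0),(1,0),(0,-1),(0,1))])
```

```text
[-0.19  0.48 -0.7   2.    0.42  0.82 -1.13]
t 20.07 shift [0.16 9.28 0.24] roll 0.0 yaw now 0.0 pos [0.4026 0.2818 0.0998] w 0.748
[array([290., 250.]), array([361., 250.]), array([325., 284.]), array([326., 214.])]
```

View pics/e1.png

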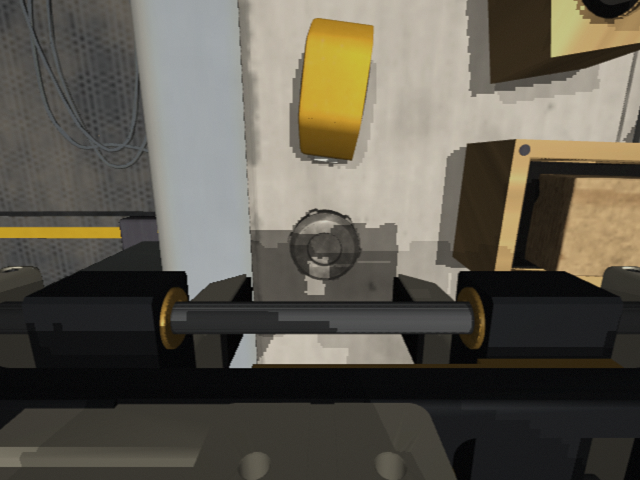

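The nut is centred at (325,247), 1–2 mm beyond the prediction. I'm descending to grip it.

Request:
send_rows --pt "0.75 0.15 4 0.35 0" --pt "0.75 0.15 7.5 0.35 0" --pt "0.75 0.15 9 0.35 0" --pt "0.75 0.15 9.1 0.35 0" --pt "0.3 0.15 9.1 0.35 0" --pt "0.3 0.15 9.1 0.35 0" --pt "0.3 0.15 9.1 0.35 0" --pt "0.3 0.15 9.1 0.35 0" --pt "0.3 0.15 9.1 0.35 0" --pt "0.3 0.15 9.1 0.35 0" --squeeze 25

```text
clock: 21.32
position: [0.4053, 0.2862, 0.0106]
ee_rot: [-1.57, -0.001, -0.001]
force: [-1.5, -1.1, 7.8]
width: 0.527
```

Run:
```python
from h import *
go(.404,.2855,.007,0)
d=np.load("e1.npz");c=cam("wrist",{"position":d["p"],"ee_rot":d["r"]});im=cv2.imread("pics/e1.png")
hsv=cv2.cvtColor(im,cv2.COLOR_BGR2HSV)
sat=((hsv[...,1]>150)&(hsv[...,0]>15)&(hsv[...,0]<35)).astype(np.uint8)*255
meas("tape@.06",c,sat,(280,10,390,170),.06)
# straight side edges of case top
for u,v in [(312,30),(303,140),(373,35),(356,150),(350,160),(309,152),(325,18),(372,26)]: print((u,v),hsv[v,u],ray(c,u,v,.066)[:2].round(4))
cv2.imwrite("pics/e1z.png",cv2.resize(im[5:175,270:400],None,fx=4.5,fy=3.5,interpolation=cv2.INTER_CUBIC))
```

```text
t 21.32 shift [-0.13  0.36 -0.07] roll -0.0 yaw now -0.0 pos [0.4053 0.2862 0.0106] w 0.527
tape@.06 rect [407.6 380.3] [66.4 34.3] ang 82.6 | ell [407.9 381.2] [36.9 78.6] px bbox (299, 18, 74, 142)
(312, 30) [ 21 200 180] [0.397  0.4073]
(303, 140) [ 20 206  98] [0.3918 0.3556]
(373, 35) [ 18  74 183] [0.427  0.4051]
(356, 150) [ 20  31 165] [0.4199 0.3505]
(350, 160) [ 20  72 106] [0.4168 0.3453]
(309, 152) [ 20 208  86] [0.3949 0.3495]
(325, 18) [ 19  45 182] [0.4034 0.4125]
(372, 26) [ 20 185 163] [0.4264 0.409 ]
```

View pics/e1z.png

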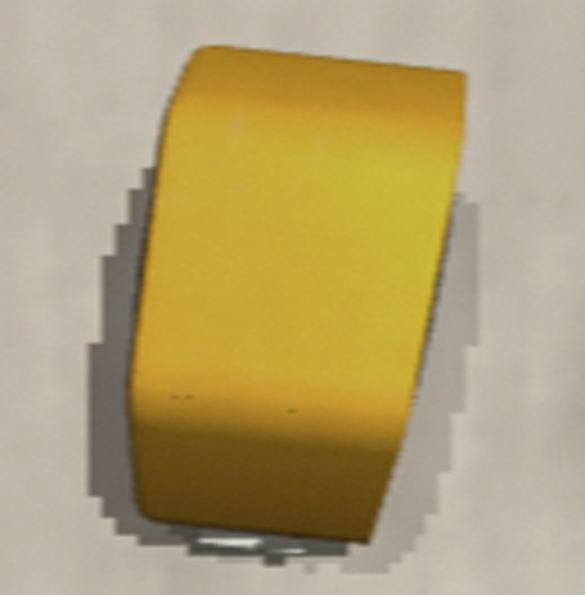

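Request:
send_rows --pt "0.3 0 -2 0 0" --pt "0.3 0 -5 0 0" --pt "0.3 0 -10 0 0" --pt "0.3 0 -16 0 0" --pt "0.3 0 -22 0 0" --pt "0.3 0 -28 0 0" --pt "0.3 0 -32 0 0" --pt "0.3 0 -32 0 0"

```text
clock: 22.32
position: [0.4057, 0.2869, 0.3327]
ee_rot: [-1.568, -0.004, -0.004]
force: [-1.1, -0.7, -3.1]
width: 0.524
```

Run:
```python
from h import *
print(arm.observe()["force"])
go(.4757,-.46,.32,-90)
im=imaging.get_image("wrist");cv2.imwrite("pics/e2.png",im[150:400,150:500])
```

```text
[-1.10965102 -0.73931762 -3.06808736]
t 22.32 shift [  7.02   1.1  -74.69] roll 1.571 yaw now -0.0 pos [0.4057 0.2869 0.3327] w 0.524
```

View pics/e2.png

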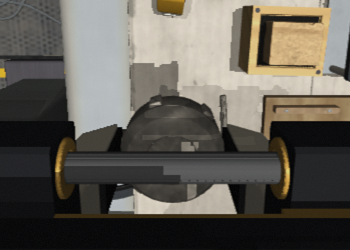

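Request:
send_rows --pt "0.3 0.5 0 -4 0.05" --pt "0.3 1 0 -9 0.15" --pt "0.3 1.5 0 -14 0.27" --pt "0.3 2 0 -19 0.4" --pt "0.3 2.5 0 -24 0.53" --pt "0.3 3 0 -29 0.66" --pt "0.3 3.5 0 -34 0.8" --pt "0.3 4 0 -39 0.93" --pt "0.3 4.5 0 -44 1.06" --pt "0.3 5 0 -49 1.19" --pt "0.3 5.5 0 -54 1.31" --pt "0.3 6 0 -59 1.43" --pt "0.3 6.5 0 -64 1.571" --pt "0.3 7 0 -69 1.571" --pt "0.3 7 0 -74.7 1.571" --pt "0.3 7 0 -74.7 1.571" --pt "0.3 7 0 -74.7 1.571" --pt "0.3 7 0 -74.7 1.571"

```text
clock: 24.62
position: [0.4752, -0.4596, 0.329]
ee_rot: [-1.21, 1.209, -1.207]
force: [-0.0, -0.5, -2.0]
width: 0.526
```

Run:
```python
from h import *
print(arm.observe()["joints"].round(2))
go(.4757,-.46,.069,-90)
```

```text
[ 0.78  0.45 -0.15  1.3   0.07  1.4  -0.94]
t 24.62 shift [ 0.08 26.    0.07] roll 0.002 yaw now -89.9 pos [ 0.4752 -0.4596  0.329 ] w 0.526
```

Request:
send_rows --pt "0.3 0 5 0 0" --pt "0.3 0 10 0 0" --pt "0.3 0 15 0 0" --pt "0.3 0 19 0 0" --pt "0.3 0 22 0 0" --pt "0.3 0 23 0 0" --pt "0.3 0 23 0 0"

```text
clock: 25.5
position: [0.4752, -0.4606, 0.1001]
ee_rot: [-1.209, 1.209, -1.209]
force: [-0.5, -0.1, -1.4]
width: 0.527
```

Run:
```python
from h import *
go(.4757,-.46,.069,-90)
im=imaging.get_image("wrist");cv2.imwrite("pics/e3.png",im[150:400,150:500])
im=imaging.get_image("scene");cv2.imwrite("pics/e3s.png",cv2.resize(im[100:250,330:480],None,fx=5,fy=4))
go(.4757,-.46,.069,-90)
```

```text
t 25.5 shift [-0.06  3.11  0.05] roll 0.001 yaw now -90.0 pos [ 0.4752 -0.4606  0.1001] w 0.527
t 25.6 shift [-0.16  3.24 -0.02] roll 0.0 yaw now -90.0 pos [ 0.4758 -0.4615  0.1014] w 0.525
```

View pics/e3.png

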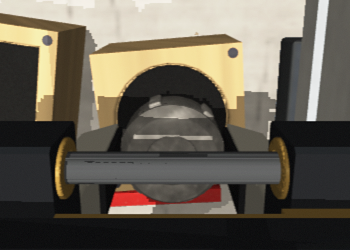

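View pics/e3s.png

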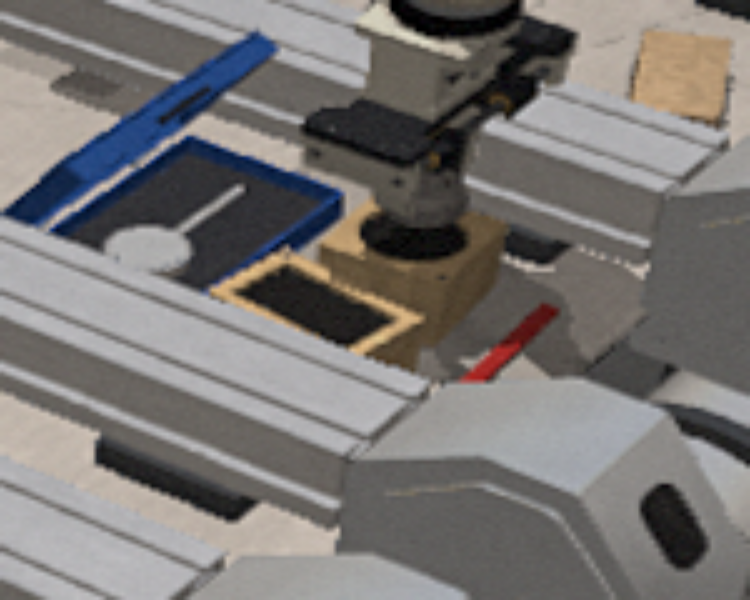

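Request:
send_rows --pt "0.3 -0.1 1.5 0 0" --pt "0.3 -0.1 2.5 0 0" --pt "0.3 -0.1 3.1 0 0" --pt "0.3 -0.1 3.1 0 0"

```text
clock: 26.1
position: [0.4748, -0.4597, 0.0696]
ee_rot: [-1.209, 1.21, -1.209]
force: [-3.4, 4.9, 11.5]
width: 0.525
```

Contact with the floor (11 N). Release and rise.

Request:
send_rows --pt "0.68 0 0 0 0" --pt "0.68 0 0 0 0" --pt "0.68 0 0 0 0" --pt "0.68 0 -3 0 0" --pt "0.68 0 -7 0 0" --pt "0.68 0 -12 0 0" --pt "0.68 0 -17 0 0" --pt "0.68 0 -22 0 0" --pt "0.68 0 -27 0 0" --pt "0.68 0 -27 0 0"

```text
clock: 27.35
position: [0.4764, -0.4613, 0.3436]
ee_rot: [-1.208, 1.202, -1.216]
force: [-0.2, -0.8, -0.6]
width: 0.681
```

Run:
```python
from h import *
im=imaging.get_image("scene");cv2.imwrite("pics/e4s.png",cv2.resize(im[100:250,330:480],None,fx=5,fy=4))
im=imaging.get_image("top");cv2.imwrite("pics/e4t.png",im)
cv2.imwrite("pics/e4tz.png",cv2.resize(im[150:290,390:520],None,fx=4,fy=4))
go(.407,.36,.33,-7.4)
```

```text
t 27.45 shift [-82.02   0.83  -6.82] roll -1.442 yaw now -90.0 pos [ 0.4749 -0.4602  0.3387] w 0.681
```

View pics/e4s.png

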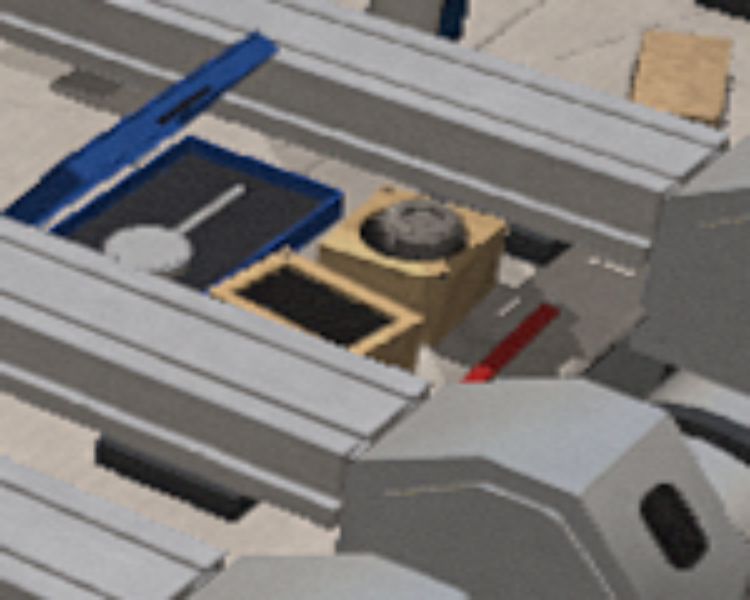

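The nut sits in its nest. Now the tape measure.

Request:
send_rows --pt "0.6 -5 0 -0.5 -0.05" --pt "0.6 -10 0 -1 -0.15" --pt "0.6 -15 0 -1.5 -0.27" --pt "0.6 -20 0 -2 -0.4" --pt "0.6 -25 0 -2.5 -0.53" --pt "0.6 -30 0 -3 -0.66" --pt "0.6 -35 0 -3.5 -0.8" --pt "0.6 -40 0 -4 -0.93" --pt "0.6 -45 0 -4.5 -1.06" --pt "0.6 -50 0 -5 -1.19" --pt "0.6 -55 0 -5.5 -1.31" --pt "0.6 -60 0 -6 -1.442" --pt "0.6 -65 1 -6.4 -1.442" --pt "0.6 -70 3 -6.8 -1.442" --pt "0.6 -75 6 -6.8 -1.442" --pt "0.6 -79 10 -6.8 -1.442" --pt "0.6 -79 12 -6.8 -1.442" --pt "0.6 -79 12 -6.8 -1.442" --pt "0.6 -79 12 -6.8 -1.442"

```text
clock: 29.82
position: [0.4072, 0.3294, 0.2189]
ee_rot: [-1.569, 0.102, -0.102]
force: [0.2, 0.9, 0.7]
width: 0.598
```

Run:
```python
from h import *
s=arm.observe();im=imaging.get_image("wrist");cv2.imwrite("pics/f1.png",im);c=cam("wrist",s)
np.savez("f1.npz",p=s["position"],r=s["ee_rot"]);print(s["position"],s["joints"].round(2))
hsv=cv2.cvtColor(im,cv2.COLOR_BGR2HSV)
sat=((hsv[...,1]>150)&(hsv[...,0]>15)&(hsv[...,0]<35)).astype(np.uint8)*255
meas("tape@.06",c,sat,(250,60,400,260),.06)
e=cam("top");im=cv2.imread("pics/e4t.png")
```

```text
[0.40722841 0.32941876 0.21893009] [-0.18  0.39 -0.81  1.78  0.31  1.1  -1.22]
tape@.06 rect [408.  384.7] [65.5 33.7] ang 81.6 | ell [408.4 385.1] [36.8 78.2] px bbox (296, 132, 39, 75)
```

View pics/f1.png

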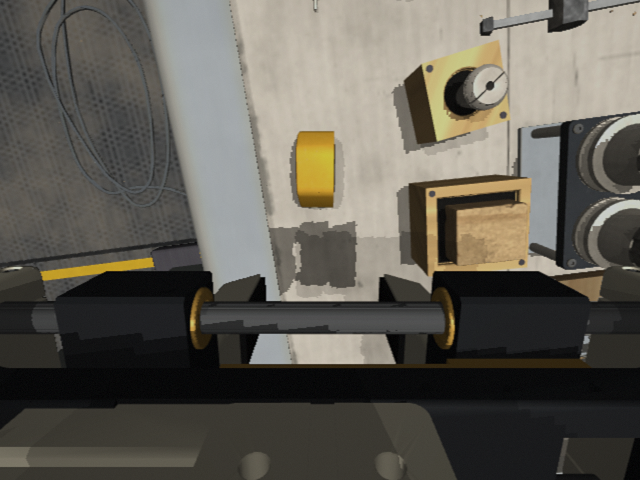

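View pics/e4tz.png

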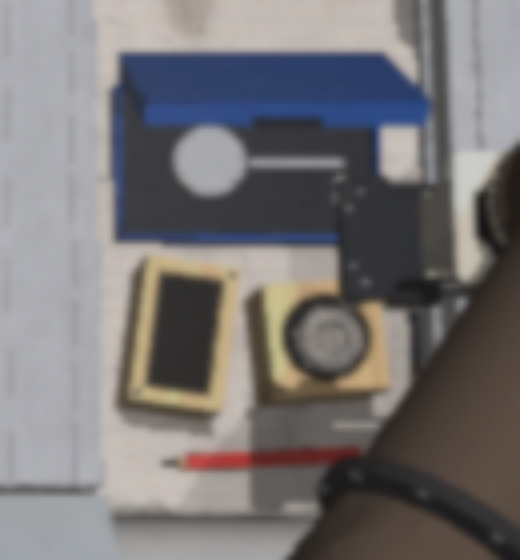

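Run:
```python
from h import *
C={}
for n in("e1","f1","c6"):
    d=np.load(n+".npz");C[n]=cam("wrist",{"position":d["p"],"ee_rot":d["r"]})
P={"e1":[(338,18),(335,160)],"f1":[(316,131),(316,207)],"c6":[(207,53),(210,125)]}
for z in (.01,.02,.03,.04,.05,.06):
    print(z,{n:[ray(C[n],*q,z)[:2].round(4).tolist() for q in P[n]] for n in P})
t=cam("top")
for z in(.01,.03,.05): print(z,[ray(t,150+a/5,190+b/5,z)[:2].round(4) for a,b in((152,320),(285,340))])
```

```text
0.01 {'e1': [[0.4117, 0.4318], [0.4105, 0.3448]], 'f1': [[0.4133, 0.4212], [0.4028, 0.3445]], 'c6': [[0.4028, 0.4291], [0.3999, 0.3455]]}
0.02 {'e1': [[0.4113, 0.4283], [0.4102, 0.3449]], 'f1': [[0.4133, 0.4204], [0.4032, 0.3459]], 'c6': [[0.4059, 0.4264], [0.403, 0.3447]]}
0.03 {'e1': [[0.411, 0.4249], [0.4099, 0.345]], 'f1': [[0.4134, 0.4197], [0.4035, 0.3472]], 'c6': [[0.4089, 0.4238], [0.4062, 0.3439]]}
0.04 {'e1': [[0.4106, 0.4214], [0.4096, 0.3451]], 'f1': [[0.4135, 0.419], [0.4039, 0.3486]], 'c6': [[0.412, 0.4212], [0.4093, 0.343]]}
0.05 {'e1': [[0.4102, 0.418], [0.4092, 0.3452]], 'f1': [[0.4136, 0.4183], [0.4042, 0.35]], 'c6': [[0.415, 0.4185], [0.4124, 0.3422]]}
0.06 {'e1': [[0.4099, 0.4146], [0.4089, 0.3453]], 'f1': [[0.4136, 0.4176], [0.4046, 0.3514]], 'c6': [[0.4181, 0.4159], [0.4155, 0.3413]]}
0.01 [array([0.416 , 0.4273]), array([0.404, 0.344])]
0.03 [array([0.4138, 0.4219]), array([0.4019, 0.3395])]
0.05 [array([0.4115, 0.4164]), array([0.3998, 0.335 ])]
```

Cross-view triangulation puts the tape ends at y ≈ 0.345 and 0.4195. That is a span of 75 mm, which matches, and gives a centre of about (0.4085, 0.382) with yaw about −7.7°.

Run:
```python
from h import *
go(.4085,.382,.03,-7.7)
```

```text
t 29.88 shift [-0.6  18.94  5.21] roll 0.004 yaw now -7.5 pos [0.4075 0.3295 0.2194] w 0.601
```

Request:
send_rows --pt "0.62 -0.3 0 3 0.004" --pt "0.62 -0.6 2 5.2 0.004" --pt "0.62 -0.6 6 5.2 0.004" --pt "0.62 -0.6 11 5.2 0.004" --pt "0.62 -0.6 13 5.2 0.004" --pt "0.62 -0.6 13 5.2 0.004"

```text
clock: 30.62
position: [0.408, 0.3812, 0.0883]
ee_rot: [-1.57, 0.106, -0.105]
force: [0.8, 0.6, 0.4]
width: 0.621
```

Run:
```python
from h import *
go(.4085,.382,.03,-7.7)
im=imaging.get_image("wrist");cv2.imwrite("pics/f2.png",im[100:400,150:500])
go(.4085,.382,.03,-7.7)
```

```text
t 30.62 shift [0.04 5.83 0.09] roll 0.0 yaw now -7.7 pos [0.408  0.3812 0.0883] w 0.621
t 30.68 shift [ 0.01  5.95 -0.01] roll 0.0 yaw now -7.7 pos [0.4084 0.3821 0.0895] w 0.621
```

View pics/f2.png

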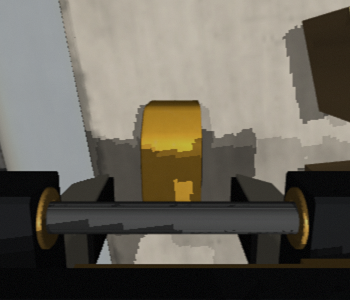

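The tape is centred between the fingers, with its case at crop columns 142–202. I'm descending to grip it.

Request:
send_rows --pt "0.62 0 3 0 0" --pt "0.62 0 5.5 0 0" --pt "0.62 0 5.9 0 0" --pt "0.62 0 5.9 0 0" --pt "0.2 0 5.9 0 0" --pt "0.2 0 5.9 0 0" --pt "0.2 0 5.9 0 0" --pt "0.2 0 5.9 0 0" --pt "0.2 0 5.9 0 0" --squeeze 30

```text
clock: 31.8
position: [0.4081, 0.3824, 0.0302]
ee_rot: [-1.568, 0.104, -0.105]
force: [-1.0, -1.1, 6.6]
width: 0.372
```

Request:
send_rows --pt "0.2 0 -1 0 0" --pt "0.2 0 -4 0 0" --pt "0.2 0 -9 0 0" --pt "0.2 0 -15 0 0" --pt "0.2 0 -21 0 0" --pt "0.2 0 -27 0 0" --pt "0.2 0 -31 0 0" --pt "0.2 0 -31 0 0" --pt "0.2 0 -31 0 0"

```text
clock: 32.92
position: [0.4074, 0.3814, 0.3385]
ee_rot: [-1.57, 0.105, -0.104]
force: [0.6, -0.1, -4.6]
width: 0.374
```

Run:
```python
from h import *
print(arm.observe()["force"])
go(.4789,-.3542,.33,-98.6)
im=imaging.get_image("wrist");cv2.imwrite("pics/f3.png",im[100:400,150:500])
```

```text
[ 0.5896492  -0.05262143 -4.63164295]
t 32.92 shift [ 16.84   0.97 -71.96] roll 1.588 yaw now -7.6 pos [0.4074 0.3814 0.3385] w 0.374
```

View pics/f3.png

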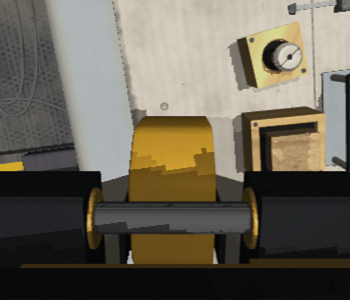

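Request:
send_rows --pt "0.2 1 0 -4 0.05" --pt "0.2 2 0 -9 0.15" --pt "0.2 3.2 0 -14 0.27" --pt "0.2 4.4 0 -19 0.4" --pt "0.2 5.6 0 -24 0.53" --pt "0.2 6.8 0 -29 0.66" --pt "0.2 8 0 -34 0.8" --pt "0.2 9.2 0 -39 0.93" --pt "0.2 10.4 0 -44 1.06" --pt "0.2 11.6 0 -49 1.19" --pt "0.2 12.8 0 -54 1.31" --pt "0.2 14 0 -59 1.43" --pt "0.2 15.2 0 -64 1.588" --pt "0.2 16.5 0 -69 1.588" --pt "0.2 16.8 0 -72 1.588" --pt "0.2 16.8 0 -72 1.588" --pt "0.2 16.8 0 -72 1.588" --pt "0.2 16.8 0 -72 1.588"

```text
clock: 35.22
position: [0.479, -0.3523, 0.3393]
ee_rot: [-1.135, 1.318, -1.317]
force: [0.1, -0.3, -3.2]
width: 0.365
```

Run:
```python
from h import *
print(arm.observe()["joints"].round(2))
go(.4789,-.3542,.12,-98.6)
```

```text
[ 0.69  0.33 -0.2   1.45  0.07  1.36 -1.24]
t 35.23 shift [ 0.21 21.93  0.03] roll 0.002 yaw now -98.5 pos [ 0.479  -0.3523  0.3393] w 0.365
```

Request:
send_rows --pt "0.2 0.1 5 0 0" --pt "0.2 0.1 10 0 0" --pt "0.2 0.1 15 0 0" --pt "0.2 0.1 19 0 0" --pt "0.2 0.1 21.5 0 0" --pt "0.2 0.1 22 0 0" --pt "0.2 0.1 22 0 0"

```text
clock: 36.1
position: [0.4793, -0.3545, 0.1205]
ee_rot: [-1.134, 1.318, -1.319]
force: [-0.4, 0.2, -3.8]
width: 0.367
```

Run:
```python
from h import *
go(.4789,-.3542,.09,-98.6)
im=imaging.get_image("wrist");cv2.imwrite("pics/f4.png",im[100:400,150:500])
im=imaging.get_image("scene");cv2.imwrite("pics/f4s.png",cv2.resize(im[100:250,330:480],None,fx=5,fy=4))
im=imaging.get_image("top");cv2.imwrite("pics/f4t.png",cv2.resize(im[150:290,390:520],None,fx=4,fy=4))
go(.4789,-.3542,.09,-98.6)
```

```text
t 36.1 shift [-0.03  3.05 -0.04] roll 0.001 yaw now -98.6 pos [ 0.4793 -0.3545  0.1205] w 0.367
t 36.25 shift [-0.08  3.12 -0.09] roll 0.0 yaw now -98.6 pos [ 0.4796 -0.3551  0.1212] w 0.366
```

View pics/f4.png

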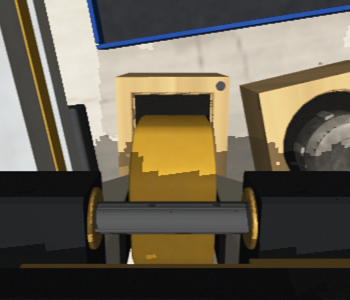

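View pics/f4s.png

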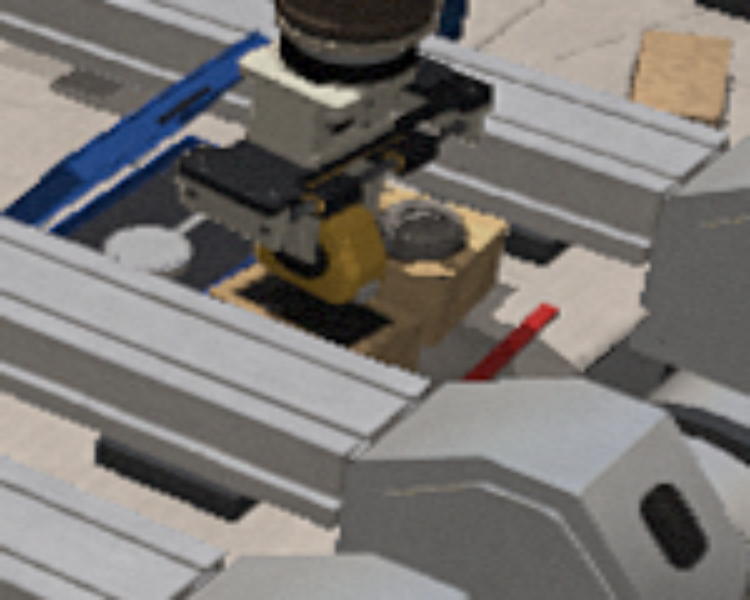

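Run:
```python
from h import *
p=imaging.camera_params("wrist");M=np.linalg.inv(p["mount"]);K=p["camera_matrix"]
def pt(x,y,z):
    q=K@(M@np.array([x,y,z,1]))[:3];return (q[:2]/q[2]).round(0)
for h in(.03,.04,.05): print(h,pt(-.018,.03-h,.038),pt(.018,.03-h,.038))
c=cam("wrist",arm.observe());a=np.deg2rad(-8.6)
print("nest far edge",[proj(c,np.array([.4789,-.3542,.065])+k*.045*np.array([np.cos(a),np.sin(a),0])) for k in(1,)])
```

```text
0.03 [284. 219.] [362. 219.]
0.04 [282. 223.] [364. 223.]
0.05 [279. 228.] [367. 227.]
nest far edge [array([321.29446417, 193.46636214])]
```

Request:
send_rows --pt "0.2 -0.05 1.5 -0.2 0" --pt "0.2 -0.05 2.5 -0.2 0" --pt "0.2 -0.05 3 -0.2 0" --pt "0.2 -0.05 3.1 -0.2 0" --pt "0.2 -0.05 3.1 -0.2 0"

```text
clock: 36.88
position: [0.4761, -0.3537, 0.0901]
ee_rot: [-1.135, 1.32, -1.319]
force: [-7.9, 6.0, 17.2]
width: 0.368
```

Request:
send_rows --pt "0.55 0 0 0 0" --pt "0.55 0 0 0 0" --pt "0.55 0 0 0 0" --pt "0.55 0 -3 0 0" --pt "0.55 0 -7 0 0" --pt "0.55 0 -12 0 0" --pt "0.55 0 -17 0 0" --pt "0.55 0 -22 -4 0" --pt "0.55 0 -25 -8 0" --pt "0.55 0 -25 -8 0"

```text
clock: 38.12
position: [0.3963, -0.343, 0.3419]
ee_rot: [-1.133, 1.316, -1.326]
force: [0.9, 0.3, -0.9]
width: 0.549
```

Run:
```python
from h import *
s=arm.observe();print(s["position"]);np.savez("g1.npz",p=s["position"],r=s["ee_rot"])
im=imaging.get_image("wrist");cv2.imwrite("pics/g1.png",im)
im=imaging.get_image("scene");cv2.imwrite("pics/g1s.png",im);cv2.imwrite("pics/g1sz.png",cv2.resize(im[100:250,330:480],None,fx=5,fy=4))
im=imaging.get_image("top");cv2.imwrite("pics/g1t.png",im)
a=cv2.resize(im[190:280,160:310],None,fx=5,fy=5,interpolation=cv2.INTER_CUBIC);cv2.imwrite("pics/g1ta.png",a)
cv2.imwrite("pics/g1tb.png",cv2.resize(im[190:280,400:520],None,fx=5,fy=5,interpolation=cv2.INTER_CUBIC))
```

```text
[ 0.39630497 -0.3430469   0.34187743]
```

View pics/g1.png

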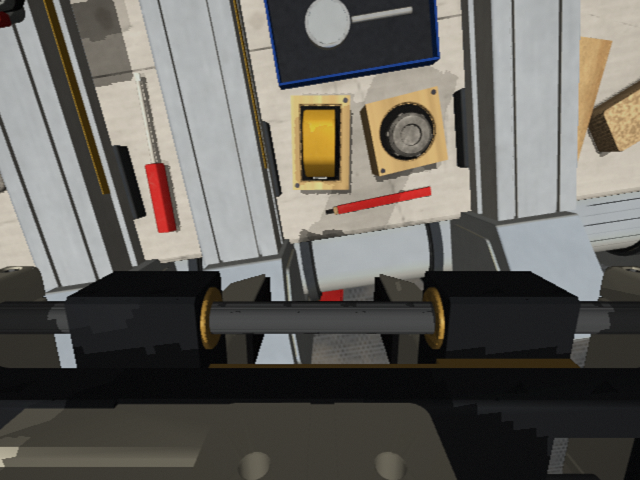

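View pics/g1sz.png

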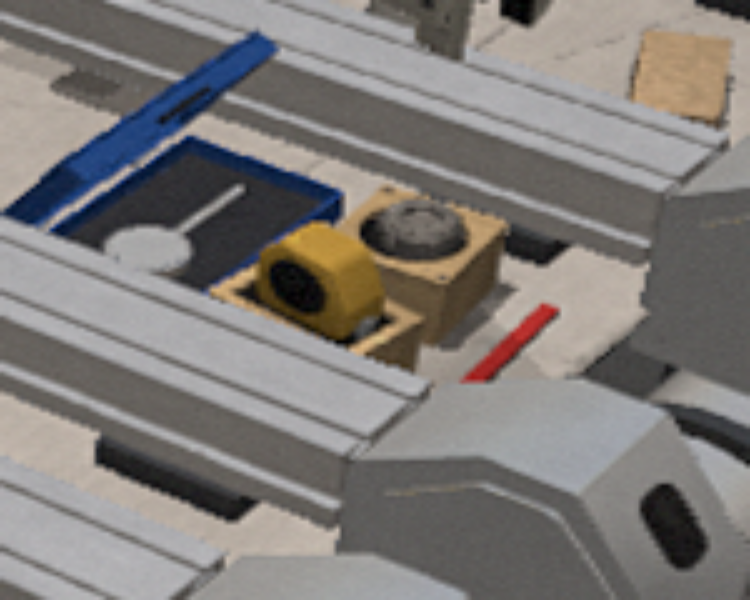

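View pics/g1ta.png

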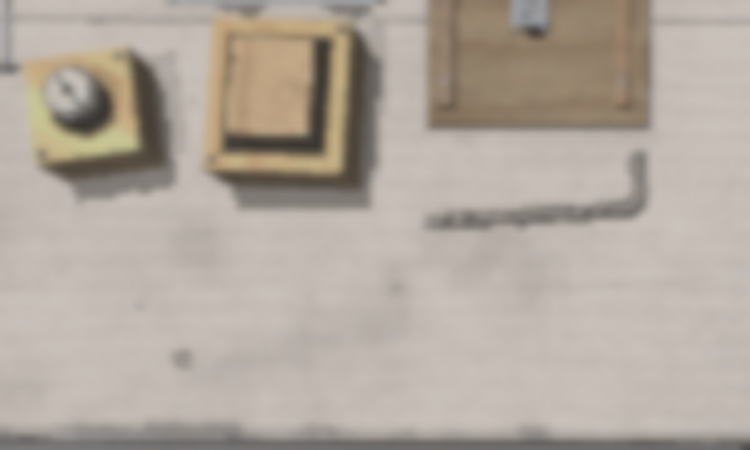

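View pics/g1tb.png

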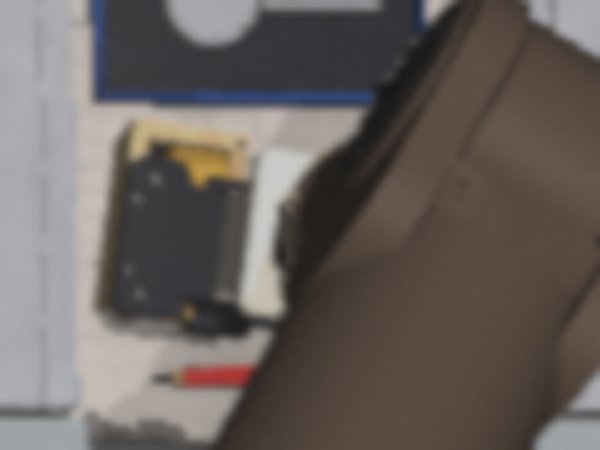

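Run:
```python
from h import *
t=cam("top");d=np.load("g1.npz");c=cam("wrist",{"position":d["p"],"ee_rot":d["r"]})
print("block",ray(t,214,207.4,.09),"collet",ray(t,174.2,208.4,.102))
im=cv2.imread("pics/g1.png");hsv=cv2.cvtColor(im,cv2.COLOR_BGR2HSV)
print("nut",ray(c,408.5,130.5,.084))
sat=((hsv[...,1]>180)&(hsv[...,0]>18)&(hsv[...,0]<35)).astype(np.uint8)*255
meas("tape@.11",c,sat,(300,100,344,185),.11)
red=((hsv[...,1]>150)&((hsv[...,0]<8)|(hsv[...,0]>172))).astype(np.uint8)*255
meas("pencil",c,red,(325,180,440,218),.006)
```

```text
block [0.54773288 0.3104025  0.09      ] collet [0.54180338 0.42621069 0.102     ]
nut [ 0.4764959 -0.4568865  0.084    ]
tape@.11 rect [ 477.3 -352.3] [35.8 70.1] ang 81.7 | ell [ 477.8 -352.6] [38.8 83.4] px bbox (302, 109, 34, 68)
pencil rect [ 390.4 -432.1] [ 12.2 134.2] ang 2.9 | ell [ 390.4 -432. ] [ 11.7 209.3] px bbox (337, 187, 94, 27)
```

All offsets are within about 6 mm of the nest centres (the limit is 12 mm). The pencil has not moved and the gripper is clear. Handing in.

Run:
```python
from cell import arm
print(arm.sign_off(), arm.observe()["clock"])
```

```text
the job is handed in; nothing more can be done
the job is handed in; nothing more can be done
```

I put the collet, clamping nut, wooden block and tape measure each into its matching nest, released them, backed the gripper clear and handed the job in at about 38 s. The hand-in gives no verdict, so I don't have a confirmed pass.

My last camera checks put every part well inside the 12 mm limit:

| Part | Offset from nest centre |
|---|---|
| Collet | about 5 mm |
| Clamping nut | about 3 mm |
| Wooden block | about 4 mm |
| Tape measure | about 2–3 mm |

- **Alignment:** the tape was within 1° of its cut-out. The block I checked only by eye, and it looked square in its nest.
- **Seating:** the force readings rose at the expected floor height as each part was set down. All four looked upright in the pictures. Tilt and final height were not measured separately.
- **Bystanders:** the pencil measured within 1 mm of where it started. The hex key looked unmoved in the top view.

The views of each part agreed only to about 2–5 mm, and the collet's 5 mm came from one coarse top-view reading. No check failed.

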